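# Open the sample case, lock its lid stay and pile up the petri dishes

## Robot

A 7-joint arm with a two-finger parallel gripper is mounted at the origin on the work surface. World frame = base frame: x ahead of the robot, y to its left, z up, the work surface at z = 0. Lengths are in m, angles in rad, forces in N, time in s.
With the tool pointing down it reaches from about 0.35 to 0.9 m from the base axis. Payload 8.1 kg.
Tool frame: the origin (TCP) lies at the very end of the fingers, on their centre line; the grasp point (between the pads) lies 19 mm behind it (bot.tcp_to_grasp is the distance from the TCP to the grasp point, in m); z points along the fingers, y is the direction in which the jaws open and shut (so a half turn about z gives the same grasp; the last joint's range is limited). The gripper opens to 85 mm and grips with 20 to 120 N. Pads are 22 mm wide; open, the fingers measure 114 mm over their backs; the gripper's body (76 mm by 85 mm) begins 54 mm behind the grasp point. The pads swing forward as they close: fully open they stand 13 mm farther back than shut.
Start: joints at [1.052, 0.434, 0.025, 1.573, -0.012, 1.134, -0.075], TCP at [0.252, -0.572, 0.195] pointing down, gripper open.
Joint ranges: [-2.62, 2.62], [-0.44, 2.09], [-1.27, 1.32], [0.08, 2.57], [-1.32, 4.46], [0.12, 2], [-2.74, 2.74]. Speed limits (rad/s): [2.22, 2.22, 3.01, 3.01, 3.14, 3.14, 3.14].

## Interface

Orientations are given as a 3x3 rotation matrix whose columns are the frame's x, y, z axes.
In Python, from plant import get_state, viewer, bot, finder gives the robot as it stands.
- The arm moves only by the tool drive_tool, never from a script. Its argument "increments" is text: rows parted by semicolons, each of 5 numbers parted by spaces: the closure in counts, from 0 (fully open) to 255 (shut), then the shift along the tool's x, y, z in m, then the turn about the tool's z in rad. In form: claw tx ty tz twist; .... A call has 1 to 12 rows; each row shifts and turns the commanded pose from where the row before left it, along the tool's axes as they then stand; what a row does not reach is not made up. A row lasts 1/10 s, in which the tool goes at most 50 mm and 8.59 degrees, less where a joint would pass 70% of its speed; a pose out of reach is approached as far as the arm can. A call is refused whole if a number of a shift passes 0.05 or a number of a turn 0.15, either way. A call with a gripper value outside its range is refused whole. The fingers move at their own pace and stop on an object; "force" is the grip in N (left out, the last holds). Time passes only in rows, so rows that do not move let the fingers close. It gives the time, the measured TCP pose, the force and the opening at its end, in the units of the state.
- get_state(): the state, without advancing time (a new reading comes with each control period).
- viewer.read_camera(name): name is "side" or "top" or "wrist"; returns the picture (480x640x3 uint8, blue, green, red); there is no depth.
- viewer.camera_model(name): a dict with "mtx" (3x3 intrinsics, pixels), "dist" ([k1, k2, p1, p2, k3] as OpenCV has them; the pictures are not rectified), "R" (3x3) and "t" (3): a world point X has camera coordinates R X + t; the wrist camera has in their place "T_tool_cam" (4x4, takes a point from camera to tool coordinates, whose origin is the TCP and whose axes are the flange's). Camera axes: x right, y down, z forward; pixel columns grow to the right and rows downward; lengths in m; the calibration is good to about 2 mm. A picture is of the moment at which its call begins: read the wrist's pose just before it. camera_model takes no time and is no camera call.
- bot.finish_job(): hands the job in, once; it reports no verdict.
Trained networks look in the newest picture that a camera, given by its name, has taken for a name from the list of things; names that differ only in an ending like _2 or _b are one class to them, and where a whole thing is asked for, a point or a joint stands for the part that bears it (a point fixed in the world has none). Each returns a list of dicts, best first, with "confidence" (0 to 1); they miss things now and then, are a little off and sometimes report something else, mostly with a low value. They report only what shows in the picture. A call takes as long as a camera call. They do not tell look-alikes from the thing itself.
- finder.find_in(camera, target): "centre" ([row, column] as shares, 0 to 1, of the picture: columns of its width, rows of its height, amid what is visible of it).
- finder.tip_of(camera, target): "centre" ([row, column] as shares, 0 to 1, of the picture: columns of its width, rows of its height: a listed point, or the origin of a listed thing).
The state is a dict: "t": time; "qpos": joint angles; "qvel": joint speeds; "effort": joint torques, N m; "ee_pos": TCP position; "tcp_rot": TCP orientation; "ft_force": force on the tool from outside, world axes, zero at the start; "moment": the same for the moment, N m; "gripper_width": finger opening in m.
Only numpy, scipy, OpenCV 4.12 (cv2) and the standard library are available. Lean on these libraries where they do the work, as an engineer would, in place of code of your own. Each camera call takes 0.05 s, during which the arm holds its last target. There are 200 camera calls.

## Task

Raise the lid of the white sample case by its bar and lock the folding stay by pushing its black knob past straight, towards the hinge, so that the lid stands up unaided. Then stack all the petri dishes that are on the desk into one square, upright pile on the round dark mark inside the case and last set the metal cover with the knob squarely on top, leaving the lid locked up and the slide box, marker pen and forceps where they lie.

Things in the scene. Friction and masses are not known exactly. Their poses are not given: they have to be found in the camera images.
- case: White open-topped case, 190 mm (its x) by 220 mm (y) by 100 mm high, walls and floor 6 mm, fixed to the desk, elsewhere and turned in every start. Origin: centre of its underside. Its x points to the hinge side (roughly the robot's left): the lid opens from its -x side. The folding stay is outside its -y end, the end farther from the robot.
- lid (a joint): Lid angle: 0 shut, 1.36 at most (stay straight), about 1.34 when locked. A 12 mm plate, 0.6 kg, lying on the rim. A damper in the hinge (6 N m s/rad) resists fast motion: lift at 0.2 rad/s or less. Let go, the lid sinks shut slowly (0.03 rad/s near the top, faster lower down) unless the stay is locked.
- stay (a joint): Elbow angle of the stay: 0 folded (lid shut), 2.78 links in line, 3.08 at its stop just past straight = locked (over 2.92 counts). With the lid at 1.25 rad the elbow still bulges about 27 mm up and away from the hinge; 10 to 15 N on the knob, down and towards the hinge, at 15 mm/s or less because of the damper, take it through straight, lifting the lid the last bit, onto its stop.
- lid_handle (a point): Middle of the lid's grip bar: steel, 12 mm thick, 110 mm long, parallel to the hinge, 45 mm beyond the lid's free edge (235 mm from the hinge line, 6 mm above the lid's underside), held by an arm at each end. Axes as the case's when shut, turning with the lid about y.
- lid_hinge (a point): Middle of the hinge line: at case (95, 0, 100) mm. The lid turns about the case's y axis; the lid's free edge rises from the -x side.
- stay_knob (a point): Centre of the black round knob on the stay's elbow: 18 mm diameter, 50 mm long along the case's y, its centre 45 mm outside the case's -y end. The two links are flat steel, 12 mm wide, 84.5 mm between pivots; the lower turns at case (-20, -110, 70) mm, the upper on the lid 115 mm from the hinge. The knob moves on a circle about the lower pivot.
- pile_mark (a point): Centre of the round dark mark of 68 mm diameter on the inner floor of the case, at case (-30, 10, 6) mm, where the pile belongs.
- dish1: Closed petri dish, a flat disc 60 mm in diameter and 15 mm high with beige content and a pale lid, 30 g, flat on top and underneath (either way up will do). Origin: its centre, at mid-height. None if absent in this start.
- dish2: Closed petri dish, a flat disc 60 mm in diameter and 15 mm high with beige content and a pale lid, 30 g, flat on top and underneath (either way up will do). Origin: its centre, at mid-height. None if absent in this start.
- dish3: Closed petri dish, a flat disc 60 mm in diameter and 15 mm high with beige content and a pale lid, 30 g, flat on top and underneath (either way up will do). Origin: its centre, at mid-height. None if absent in this start.
- dish4: Closed petri dish, a flat disc 60 mm in diameter and 15 mm high with beige content and a pale lid, 30 g, flat on top and underneath (either way up will do). Origin: its centre, at mid-height. None if absent in this start.
- dish5: Closed petri dish, a flat disc 60 mm in diameter and 15 mm high with beige content and a pale lid, 30 g, flat on top and underneath (either way up will do). Origin: its centre, at mid-height. None if absent in this start.
- cover: Pile cover: a metal disc 60 mm in diameter and 10 mm thick with a black upright knob of 20 mm diameter and 24 mm height on top (34 mm high in all), 0.15 kg. Origin: centre of its underside, z up through the knob.
- slide_box: Bystander: small white carton, 80 x 55 x 32 mm. Origin: centre of its underside.
- marker: Bystander: grey and black marker pen lying down, 130 mm long, 13 mm thick. Origin: centre of its underside.
- forceps: Bystander: steel forceps lying flat, 120 mm long. Origin: centre of its underside.
Mind the look-alikes: they are no part of the job. What is shaped like the cover but orange, purple or yellow is not meant.

How it is judged:
On the way, in this order (a step that is already met when the one before it is completed fails the run):
1. the lid is raised (value of joint lid above 1 rad), for 0.2 s.
2. the stay is locked and the lid stands up with nothing touching it (value of joint lid above 1.27 rad and value of joint stay above 2.92 rad and contact force between each of the arm, the fingers and lid below 0.3 N and contact force between each of the arm, the fingers and stay below 0.3 N), for 0.5 s.
3. all the dishes lie in one pile on the mark (horizontal distance between each of dish1, dish2, dish3, dish4, dish5 and pile_mark below 0.009 m and angle between the z axis of each of dish1, dish2, dish3, dish4, dish5 and the z axis of case, either way round below 0.06 rad and linear speed of each of dish1, dish2, dish3, dish4, dish5 below 0.03 m/s and value of joint lid above 1.27 rad and value of joint stay above 2.92 rad), for 0.2 s.
At the end, for the whole second after the job is handed in: Every dish that is present and the cover lie flat (within 0.06 rad) and at rest in one pile, each with its centre within 9 mm of the mark sideways, the cover on top with its knob up; the lid is up (over 1.27 rad) with the stay locked past straight (over 2.92 rad) (all of step 3 and horizontal distance between cover and pile_mark below 0.009 m and angle between cover's own z axis and vertical below 0.06 rad and linear speed of cover below 0.03 m/s); the robot touches nothing.
It fails at once if a bystander (slide box, marker, forceps) is shifted by more than 4 cm (distance of any of slide_box, marker, forceps from where it was at the start of the episode above 0.04 m).
Of dish1, dish2, dish3, dish4, dish5 only 3 to 5 are there at a start; the rules pass over those that are not, and their reading is None.
At some moment in a run one of cover may be knocked a few centimetres aside while the robot is not near it.
Once in a run the grip may slacken for a moment while it holds something.
It also fails if it takes over 210 s, if anything falls off the work surface, if the arm or the gripper's body presses on something with over 40 N, if the wrist force passes 120 N, or if a joint passes its speed limit or range.

## Working session

There is one attempt and no reset: what is moved stays moved. The work goes in short steps, Python scripts to look and compute and a tool call to move; the robot and the scene stay as the last step left them, time stands still between calls to the robot, and variables do not carry over. Pictures are saved under pics/ and viewed, about 12 in all and at most 16, crops included, and the job is handed in when it is done.

Besides the shell and the picture viewer there is one more tool, called after ">>>" as name(argument=value, ...) on one line, values as JSON. drive_tool: Moves the arm, as the interface text tells. Its arguments: {"type":"object","properties":{"increments":{"type":"string"},"force":{"type":"number"}},"required":["increments"]}

```bash
ls; mkdir -p pics
python3 - <<'E'
from plant import get_state, viewer, bot, finder
import cv2, numpy as np
s=get_state();print(s)
for n in("side","top"):
    im=viewer.read_camera(n);cv2.imwrite(f"pics/{n}0.png",im)
    m=viewer.camera_model(n);print(n,{k:np.round(v,4).tolist() for k,v in m.items()})
    for o in ["lid_handle","lid_hinge","stay_knob","dish1","cover","slide_box","marker","forceps","case"]:
        print(o,[(round(d["confidence"],2),round(d["centre"][1]*640),round(d["centre"][0]*480)) for d in finder.tip_of(n,o)[:7]])
print({k:np.round(v,4).tolist() for k,v in viewer.camera_model("wrist").items()})
E
```

```text
pics
{'t': 0.0, 'qpos': array([ 1.0524226 ,  0.43523821,  0.02499351,  1.57411737, -0.01156138,
        1.13401002, -0.07511008]), 'qvel': array([-1.28476844e-03, -1.35389139e-03, -7.86568252e-05, -9.15483977e-04,
        4.98897524e-04,  2.21712417e-03,  1.23265357e-03]), 'effort': array([-1.87561694e-03, -6.70486236e+01,  1.02345116e+00, -3.16212237e+01,
        1.52046204e-02,  1.25362450e-02, -1.80266051e-05]), 'ee_pos': array([ 0.25212031, -0.57125952,  0.19430898]), 'tcp_rot': array([[ 9.14837273e-01,  4.03821840e-01, -8.28029518e-04],
       [ 4.03822644e-01, -9.14836217e-01,  1.40283173e-03],
       [-1.91017303e-04, -1.61773982e-03, -9.99998673e-01]]), 'ft_force': array([-0.40753766, -0.22803815,  0.21552597]), 'moment': array([-0.01511848, -0.03914479,  0.01748728]), 'gripper_width': 0.08557878946806233}
side {'mtx': [[440.6592, 0.0, 326.9164], [0.0, 440.6592, 244.4501], [0.0, 0.0, 1.0]], 'dist': [-0.0694, 0.0, 0.0, 0.0, 0.0], 'R': [[0.9543, -0.2984, -0.0144], [-0.2267, -0.692, -0.6854], [0.1946, 0.6573, -0.728]], 't': [-0.5222, 0.1325, 0.8769]}
lid_handle [(0.67, 313, 198)
[... 530 characters left out ...]
0312, -0.1586], [0.1589, 0.007, -0.9873]], 't': [-0.0466, 0.5366, 0.8105]}
lid_handle [(0.91, 261, 230)]
lid_hinge [(0.6, 130, 242), (0.5, 476, 167)]
stay_knob [(0.87, 238, 157)]
dish1 [(0.89, 418, 197), (0.82, 377, 285), (0.7, 490, 246)]
cover [(0.97, 316, 233), (0.94, 365, 216), (0.9, 313, 184), (0.88, 361, 160)]
slide_box [(0.81, 430, 330)]
marker [(0.96, 478, 171)]
forceps [(0.58, 494, 300)]
case [(0.75, 196, 243), (0.54, 128, 240)]
{'mtx': [[356.9756, 0.0, 328.1047], [0.0, 356.9756, 244.954], [0.0, 0.0, 1.0]], 'dist': [-0.0377, 0.0, 0.0, 0.0, 0.0], 'T_tool_cam': [[-0.0001, -0.9596, -0.2814, 0.0711], [1.0, -0.0, -0.0002, 0.0004], [0.0002, -0.2814, 0.9596, -0.1779], [0.0, 0.0, 0.0, 1.0]]}
```

View pics/top0.png

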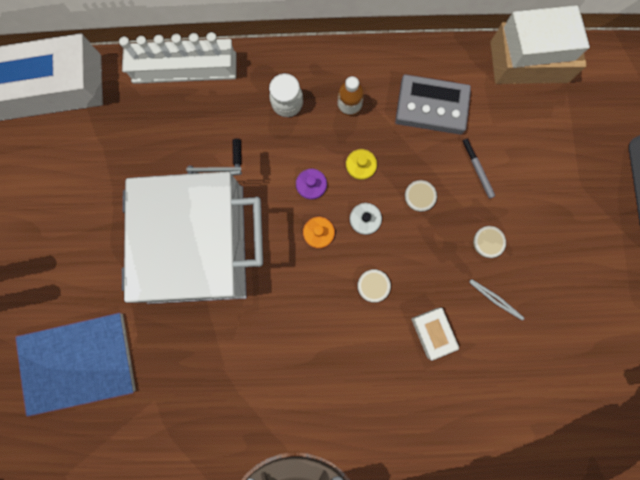

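View pics/side0.png

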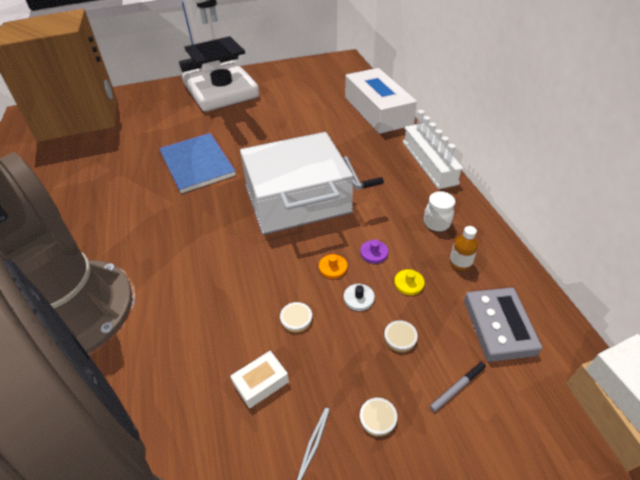

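```bash
cat > h.py <<'E'
from plant import get_state, viewer, bot, finder
import cv2, numpy as np
from scipy.optimize import least_squares
def cam(n):
    m=viewer.camera_model(n)
    m={k:np.array(v,float) for k,v in m.items()}
    if n=="wrist":
        s=get_state();T=np.eye(4);T[:3,:3]=s["tcp_rot"];T[:3,3]=s["ee_pos"]
        W=np.linalg.inv(T@m["T_tool_cam"]);m["R"],m["t"]=W[:3,:3],W[:3,3]
    return m
def proj(m,P): return cv2.projectPoints(np.array(P,float).reshape(-1,3),cv2.Rodrigues(m["R"])[0],m["t"],m["mtx"],m["dist"])[0][:,0]
def back(m,uv,z):
    u=cv2.undistortPoints(np.array(uv,float).reshape(1,1,2),m["mtx"],m["dist"])[0,0]
    d=m["R"].T@np.array([u[0],u[1],1]);c=-m["R"].T@m["t"];return c+d*(z-c[2])/d[2]
def tip(n,o,f=None): return [(round(d["confidence"],2),np.array([d["centre"][1]*640,d["centre"][0]*480])) for d in (f or finder.tip_of)(n,o)]
def c2w(p,P):
    x,y,a=p;P=np.array(P,float).reshape(-1,3);c,s=np.cos(a),np.sin(a)
    return P@np.array([[c,-s,0],[s,c,0],[0,0,1]]).T+[x,y,0]
E
python3 - <<'E'
from h import *
mt,ms=cam("top"),cam("side")
K=[(.095,0,.1),(-.140,0,.106),(-.103,-.155,.085)]
ut=np.array([[130,242],[261,230],[238,157]],float);us=np.array([[284,142],[313,198],[373,180.5]],float)
wt=np.array([[.5],[1],[1]])
f=lambda p:np.r_[((proj(mt,c2w(p,K))-ut)*wt).ravel(),((proj(ms,c2w(p,K))-us)*wt).ravel()]
r=least_squares(f,[.5,.3,1.57],loss="soft_l1");p=r.x;print(p,np.round(f(p),1))
np.save("case.npy",p)
for n,m in(("top",mt),("side",ms)):
    im=cv2.imread(f"pics/{n}0.png")
    C=[(-.095,-.11,.112),(.095,-.11,.112),(.095,.11,.112),(-.095,.11,.112),(-.14,-.055,.106),(-.14,.055,.106),(-.103,-.13,.085),(-.103,-.18,.085),(-.095,-.11,0),(-.095,.11,0)]
    q=proj(m,c2w(p,C))
    x0,y0=np.maximum(q.min(0)-25,0).astype(int);x1,y1=(q.max(0)+25).astype(int)
    im=cv2.resize(im[y0:y1,x0:x1],None,fx=4,fy=4,interpolation=cv2.INTER_CUBIC)
    for a in q: cv2.drawMarker(im,tuple(int(v) for v in (a-[x0,y0])*4),(0,0,255),0,10,1)
    cv2.imwrite(f"pics/{n}0w.png",cv2.resize(im,None,fx=min(1,600/im.shape[0]),fy=min(1,600/im.shape[0])))
for u,z in (((418,197),.015),((377,285),.015),((490,246),.015)): print("dish",back(mt,u,z/2))
for u in((399,334),(296,318),(377,416)): print("dish side",back(ms,u,.0075))
for u in ((365,216),):print("cover",back(mt,u,0),back(ms,(358,300),0))
E
```

```text
[0.52471171 0.18316223 1.61828858] [-0.  -0.5 -0.7  0.1 -0.3 -5.5 -0.8  1.6 -0.1  3.6 -0.8  2.1]
dish [ 0.60500217 -0.25792598  0.0075    ]
dish [ 0.4331863  -0.16750169  0.0075    ]
dish [ 0.502015   -0.39372819  0.0075    ]
dish side [ 0.60818262 -0.25731062  0.0075    ]
dish side [ 0.43375478 -0.1631668   0.0075    ]
dish side [ 0.51140342 -0.39015776  0.0075    ]
cover [ 0.57118597 -0.15106784  0.        ] [ 5.64289912e-01 -1.54799070e-01  1.11022302e-16]
```

View pics/top0w.png

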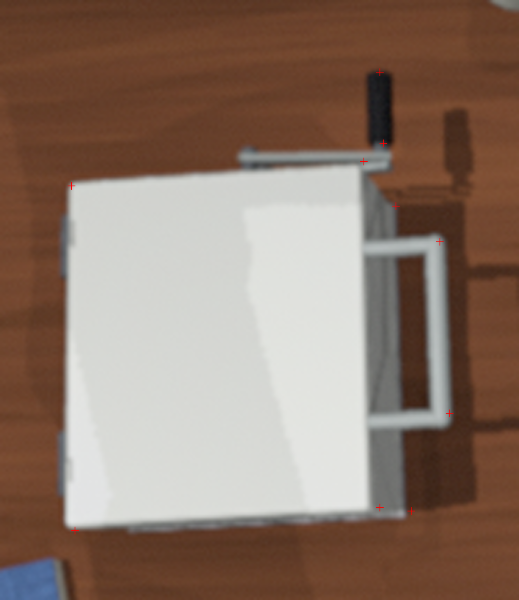

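Run:
```python
from h import *
mt=cam("top");p=np.load("case.npy")
C=[(-.095,-.11,.112),(.095,-.11,.112),(.095,.11,.112),(-.095,.11,.112),(-.14,-.05,.106),(-.14,.05,.106),(-.103,-.13,.085),(-.103,-.18,.085),(-.095,-.11,0),(-.095,.11,0)]
Co=[list(c) for c in C];Co[4][1]=-.055;Co[5][1]=.055
q=proj(mt,c2w(p,Co));x0=np.maximum(q.min(0)-25,0).astype(int);x1=(q.max(0)+25).astype(int)
sc=600/(x1-x0)[1] if (x1-x0)[1]*4>600 else 4
obs=np.array([(361,167),(69,185),(66,526),(369,512)])/sc+x0
bar=np.array([(436,241),(442,415)])/sc+x0
f=lambda p:np.r_[(proj(mt,c2w(p,C[:4]))-obs).ravel(),(proj(mt,c2w(p,Co[4:6]))-bar)[:,0]]
r=least_squares(f,p);print(r.x,np.round(f(r.x),1),sc);p=r.x;np.save("case.npy",p)
print("bar",c2w(p,[(-.14,0,.106)]),"mark",c2w(p,[(-.03,.01,.006)]),"hinge",c2w(p,[(.095,0,.1)]))
print(np.cos(p[2]),np.sin(p[2]))
```

```text
[0.52416047 0.18710524 1.59654598] [ 0.2 -0.6  0.1 -0.5 -0.5  0.8  0.3  0.2 -0.1 -0.2] 2.7906976744186047
bar [[0.52776502 0.04715165 0.106     ]] mark [[0.51493618 0.15685772 0.006     ]] hinge [[0.52171452 0.28207375 0.1       ]]
-0.025746809906147264 0.9996684959423583
```

>>> drive_tool(increments="0 0 0 0 0.13;0 0 0 0 0.13;0 0 0 0 0.13;0 0.021 -0.044 0 0;0 0.021 -0.044 0 0;0 0.021 -0.044 0 0;0 0.021 -0.044 0 0;0 0.021 -0.044 0 0;0 0.021 -0.044 0 0;0 0.021 -0.044 0 0;0 0.021 -0.044 0 0;0 0.021 -0.044 0 0")

```text
t: 2.2
ee_pos: [0.4318, -0.1692, 0.1955]
tcp_rot: [[1.0, 0.026, 0.001], [0.026, -1.0, -0.0], [0.001, 0.0, -1.0]]
ft_force: [0.4, -0.4, 0.5]
gripper_width: 0.0853
```

>>> drive_tool(increments="0 0.021 -0.044 0 0;0 0.021 -0.044 0 0;0 0.021 -0.044 0 0;0 0.021 -0.044 0 0;0 0.02 -0.039 0 0;0 0 0 0 0;0 0 0 0 0;0 0 0 0 0")

```text
t: 3.0
ee_pos: [0.5293, 0.0452, 0.195]
tcp_rot: [[1.0, 0.024, -0.0], [0.024, -1.0, -0.001], [-0.0, 0.001, -1.0]]
ft_force: [-0.5, -0.6, -0.7]
gripper_width: 0.0854
```

Run:
```python
from h import *
s=get_state();m=cam("wrist");im=viewer.read_camera("wrist")
print(s["t"],s["ee_pos"],np.arctan2(s["tcp_rot"][1,0],s["tcp_rot"][0,0]),s["ft_force"])
for c,u in tip("wrist","lid_handle"): print(c,u,back(m,u,.106))
p=np.load("case.npy")
for a in proj(m,c2w(p,[(-.14,-.055,.106),(-.14,.055,.106),(-.14,0,.106)])):
    cv2.drawMarker(im,tuple(int(v) for v in a),(0,0,255),0,14,1); print(a)
cv2.imwrite("pics/w1.png",im)
```

```text
3.0 [0.52927719 0.04523441 0.19496724] 0.024329129354407942 [-0.53333709 -0.6046138  -0.73539897]
0.55 [326.72  233.904] [0.53107896 0.04583979 0.106     ]
[324.63180454 165.56757195]
[325.20094274 302.82546875]
[324.92777722 238.00522765]
```

View pics/w1.png

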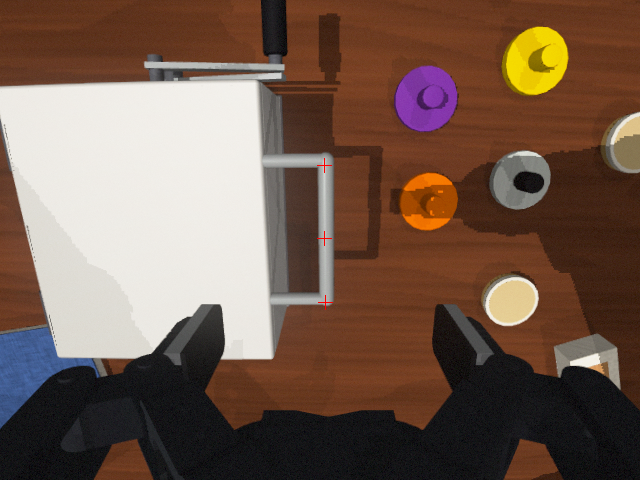

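>>> drive_tool(increments="140 0 0 0 0;140 0 0 0 0;140 0 0 0 0;140 0 0 0 0;140 0 0 0.01 0", force=40)

```text
t: 3.6
ee_pos: [0.5306, 0.0467, 0.1859]
tcp_rot: [[1.0, 0.026, 0.002], [0.026, -1.0, 0.0], [0.002, -0.0, -1.0]]
ft_force: [-0.0, 0.1, 0.6]
gripper_width: 0.0384
```

>>> drive_tool(increments="140 0 0 0.03 0;140 0 0 0.03 0;140 0 0 0.02 0;140 0 0 0.016 0;140 0 0 0 0;255 0 0 0 0;255 0 0 0 0;255 0 0 0 0;255 0 0 0 0;255 0 0 0 0;255 0 0 0 0", force=40)

```text
t: 4.7
ee_pos: [0.5297, 0.0466, 0.0893]
tcp_rot: [[1.0, 0.026, 0.0], [0.026, -1.0, -0.0], [0.0, 0.0, -1.0]]
ft_force: [0.9, -0.1, 0.0]
gripper_width: 0.0005
```

Run:
```python
import numpy as np
# rows for lift in tool y(-case x), z(down)
th=np.r_[np.arange(0,1.3201,.02)]
P=np.c_[-.235*np.cos(th)+.006*np.sin(th),.235*np.sin(th)+.006*np.cos(th)]
d=np.diff(P,axis=0)
for k in range(0,len(d),12): print(";".join("255 0 %.4f %.4f 0"%(-a,-b) for a,b in d[k:k+12]), "end th",th[min(k+12,len(d))])
```

```text
255 0 -0.0002 -0.0047 0;255 0 -0.0003 -0.0047 0;255 0 -0.0004 -0.0047 0;255 0 -0.0004 -0.0047 0;255 0 -0.0005 -0.0047 0;255 0 -0.0006 -0.0047 0;255 0 -0.0007 -0.0046 0;255 0 -0.0008 -0.0046 0;255 0 -0.0009 -0.0046 0;255 0 -0.0010 -0.0046 0;255 0 -0.0011 -0.0046 0;255 0 -0.0012 -0.0045 0 end th 0.24
255 0 -0.0013 -0.0045 0;255 0 -0.0014 -0.0045 0;255 0 -0.0015 -0.0045 0;255 0 -0.0015 -0.0044 0;255 0 -0.0016 -0.0044 0;255 0 -0.0017 -0.0044 0;255 0 -0.0018 -0.0043 0;255 0 -0.0019 -0.0043 0;255 0 -0.0020 -0.0043 0;255 0 -0.0021 -0.0042 0;255 0 -0.0022 -0.0042 0;255 0 -0.0022 -0.0041 0 end th 0.48
255 0 -0.0023 -0.0041 0;255 0 -0.0024 -0.0040 0;255 0 -0.0025 -0.0040 0;255 0 -0.0026 -0.0039 0;255 0 -0.0026 -0.0039 0;255 0 -0.0027 -0.0038 0;255 0 -0.0028 -0.0038 0;255 0 -0.0029 -0.0037 0;255 0 -0.0029 -0.0037 0;255 0 -0.0030 -0.0036 0;255 0 -0.0031 -0.0035 0;255 0 -0.0032 -0.0035 0 end th 0.72
255 0 -0.0032 -0.0034 0;255 0 -0.0033 -0.0034 0;255 0 -0.0034 -0.0033 0;255 0 -0.0034 -0.0032 0;255 0 -0.0035 -0.0032 0;255 0 -0.0035 -0.0031 0;255 0 -0.0036 -0.0030 0;255 0 -0.0037 -0.0029 0;255 0 -0.0037 -0.0029 0;255 0 -0.0038 -0.0028 0;255 0 -0.0038 -0.0027 0;255 0 -0.0039 -0.0026 0 end th 0.96
255 0 -0.0039 -0.0026 0;255 0 -0.0040 -0.0025 0;255 0 -0.0040 -0.0024 0;255 0 -0.0041 -0.0023 0;255 0 -0.0041 -0.0022 0;255 0 -0.0042 -0.0022 0;255 0 -0.0042 -0.0021 0;255 0 -0.0043 -0.0020 0;255 0 -0.0043 -0.0019 0;255 0 -0.0043 -0.0018 0;255 0 -0.0044 -0.0017 0;255 0 -0.0044 -0.0016 0 end th 1.2
255 0 -0.0044 -0.0015 0;255 0 -0.0045 -0.0015 0;255 0 -0.0045 -0.0014 0;255 0 -0.0045 -0.0013 0;255 0 -0.0045 -0.0012 0;255 0 -0.0046 -0.0011 0 end th 1.32
```

Run:
```python
from h import *
s=get_state();m=cam("side");im=viewer.read_camera("side");w=viewer.read_camera("wrist")
print(s["ee_pos"],s["ft_force"],s["gripper_width"])
print(proj(m,[s["ee_pos"]]))
cv2.imwrite("pics/s2.png",np.hstack([cv2.resize(im[110:290,220:420],None,fx=2.5,fy=2.5),cv2.resize(w[0:480,180:460],None,fx=.9375,fy=.9375)]))
```

```text
[0.52973146 0.04655555 0.08932774] [ 0.94215445 -0.12379526  0.00911977] 0.0004542638608559993
[[312.08900765 206.71848005]]
```

View pics/s2.png

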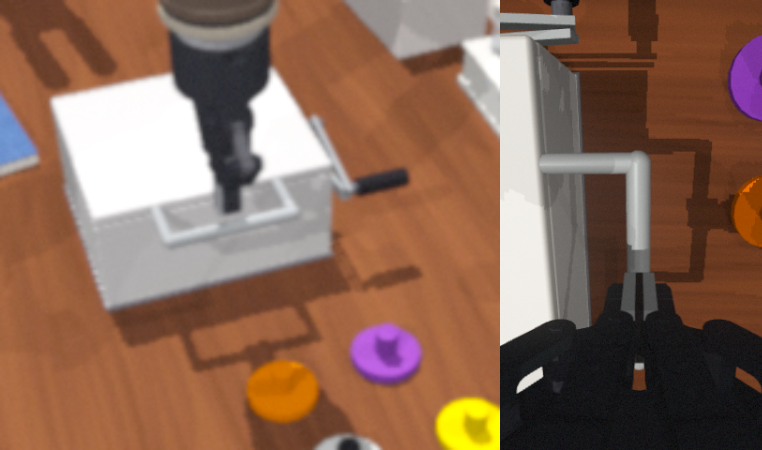

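Run:
```python
from h import *
im=viewer.read_camera("side");w=viewer.read_camera("wrist")
cv2.imwrite("pics/s3.png",np.hstack([cv2.resize(im[165:220,275:350],(545,400),interpolation=cv2.INTER_CUBIC)[:,:400],cv2.resize(w[230:430,260:400],(280,400),interpolation=cv2.INTER_CUBIC)]))
```

```text
(no output)
```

View pics/s3.png

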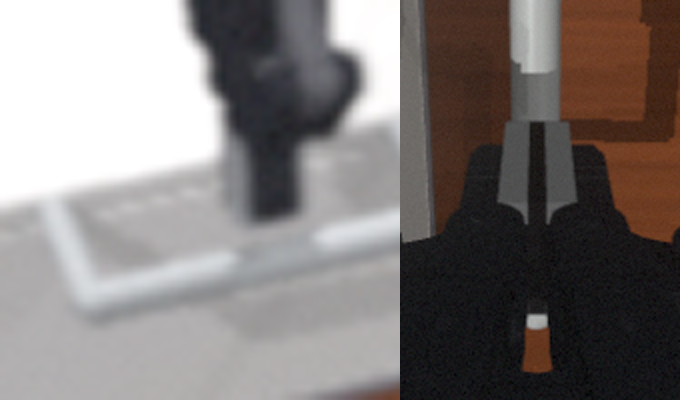

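>>> drive_tool(increments="140 0 0 0 0;140 0 0 0 0;140 0 0 0 0;140 0 0 0.01 0;140 0 0 0.015 0;140 0 0 0 0;255 0 0 0 0;255 0 0 0 0;255 0 0 0 0;255 0 0 0 0;255 0 0 0 0;255 0 0 0 0", force=40)

```text
t: 6.1
ee_pos: [0.5298, 0.0469, 0.0645]
tcp_rot: [[1.0, 0.026, 0.001], [0.026, -1.0, 0.0], [0.001, -0.0, -1.0]]
ft_force: [-1.3, 1.3, 3.1]
gripper_width: 0.0104
```

Run:
```python
from h import *
s=get_state();m=cam("side")
print(bot.tcp_to_grasp,s["ee_pos"],s["gripper_width"],s["ft_force"],s["qpos"])
im=viewer.read_camera("side");w=viewer.read_camera("wrist")
cv2.imwrite("pics/s4.png",np.hstack([cv2.resize(im[165:220,275:350],(545,400),interpolation=cv2.INTER_CUBIC)[:,:400],cv2.resize(w[230:430,260:400],(280,400),interpolation=cv2.INTER_CUBIC)]))
```

```text
0.0187 [0.5298414  0.04688798 0.06447489] 0.010350420612514776 [-1.27965248  1.29034399  3.13458947] [-0.0153055   0.44975637 -0.23107727  1.93425589  0.14293883  0.77249381
 -1.87152683]
```

>>> drive_tool(increments="140 0 0 0 0;140 0 0 0 0;140 0 0 0 0;140 0 0 0.01 0;140 0 0 0 0;255 0 0 0 0;255 0 0 0 0;255 0 0 0 0;255 0 0 0 0;255 0 0 0 0;255 0 0 0 0", force=40)

```text
t: 7.3
ee_pos: [0.5295, 0.0469, 0.0541]
tcp_rot: [[1.0, 0.026, -0.0], [0.026, -1.0, 0.0], [-0.0, -0.0, -1.0]]
ft_force: [-0.3, 2.6, -1.5]
gripper_width: 0.0104
```

Run:
```python
from h import *
s=get_state();print(s["ee_pos"],s["gripper_width"],s["ft_force"],s["t"])
im=viewer.read_camera("side");w=viewer.read_camera("wrist")
cv2.imwrite("pics/s4.png",np.hstack([cv2.resize(im[165:220,275:350],(545,400),interpolation=cv2.INTER_CUBIC)[:,:400],cv2.resize(w[230:430,260:400],(280,400),interpolation=cv2.INTER_CUBIC)]))
```

```text
[0.52953601 0.04688588 0.05407863] 0.010449402815021233 [-0.29229377  2.5760842  -1.51826515] 7.3
```

View pics/s4.png

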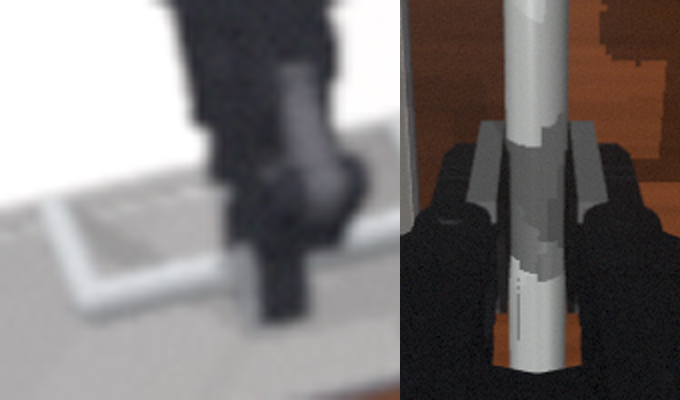

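>>> drive_tool(increments="255 0 -0.0002 -0.0047 0;255 0 -0.0003 -0.0047 0;255 0 -0.0004 -0.0047 0;255 0 -0.0004 -0.0047 0;255 0 -0.0005 -0.0047 0;255 0 -0.0006 -0.0047 0;255 0 -0.0007 -0.0046 0;255 0 -0.0008 -0.0046 0;255 0 -0.0009 -0.0046 0;255 0 -0.0010 -0.0046 0;255 0 -0.0011 -0.0046 0;255 0 -0.0012 -0.0045 0", force=60)

```text
t: 8.6
ee_pos: [0.5293, 0.0547, 0.1101]
tcp_rot: [[1.0, 0.026, -0.0], [0.026, -1.0, -0.0], [-0.0, 0.0, -1.0]]
ft_force: [2.7, 4.9, -9.7]
gripper_width: 0.01
```

Run:
```python
from h import *
s=get_state();print(s["ee_pos"],s["gripper_width"],s["ft_force"],s["t"])
for c,u in tip("side","lid_handle"): pass
im=viewer.read_camera("side");m=cam("side")
for c,u in tip("side","lid_handle"): print(c,u)
p=np.load("case.npy");t=.24
print(proj(m,c2w(p,[(.095-.235*np.cos(t)+.006*np.sin(t),0,.1+.235*np.sin(t)+.006*np.cos(t))])))
```

```text
[0.52929561 0.0547342  0.11009988] 0.010001545130287672 [ 2.73116847  4.86275885 -9.67682742] 8.6
0.61 [310.72  178.416]
[[308.51894756 177.75873989]]
```

>>> drive_tool(increments="255 0 -0.0013 -0.0045 0;255 0 -0.0014 -0.0045 0;255 0 -0.0015 -0.0045 0;255 0 -0.0015 -0.0044 0;255 0 -0.0016 -0.0044 0;255 0 -0.0017 -0.0044 0;255 0 -0.0018 -0.0043 0;255 0 -0.0019 -0.0043 0;255 0 -0.0020 -0.0043 0;255 0 -0.0021 -0.0042 0;255 0 -0.0022 -0.0042 0;255 0 -0.0022 -0.0041 0")

```text
t: 9.95
ee_pos: [0.5287, 0.075, 0.1623]
tcp_rot: [[1.0, 0.025, -0.0], [0.025, -1.0, -0.001], [-0.0, 0.001, -1.0]]
ft_force: [-0.2, -5.6, -8.1]
gripper_width: 0.0097
```

>>> drive_tool(increments="255 0 -0.0023 -0.0041 0;255 0 -0.0024 -0.0040 0;255 0 -0.0025 -0.0040 0;255 0 -0.0026 -0.0039 0;255 0 -0.0026 -0.0039 0;255 0 -0.0027 -0.0038 0;255 0 -0.0028 -0.0038 0;255 0 -0.0029 -0.0037 0;255 0 -0.0029 -0.0037 0;255 0 -0.0030 -0.0036 0;255 0 -0.0031 -0.0035 0;255 0 -0.0032 -0.0035 0")

```text
t: 11.15
ee_pos: [0.5278, 0.106, 0.208]
tcp_rot: [[1.0, 0.023, -0.001], [0.023, -1.0, -0.004], [-0.001, 0.004, -1.0]]
ft_force: [-0.9, -11.2, -2.6]
gripper_width: 0.0094
```

>>> drive_tool(increments="255 0 -0.0032 -0.0034 0;255 0 -0.0033 -0.0034 0;255 0 -0.0034 -0.0033 0;255 0 -0.0034 -0.0032 0;255 0 -0.0035 -0.0032 0;255 0 -0.0035 -0.0031 0;255 0 -0.0036 -0.0030 0;255 0 -0.0037 -0.0029 0;255 0 -0.0037 -0.0029 0;255 0 -0.0038 -0.0028 0;255 0 -0.0038 -0.0027 0;255 0 -0.0039 -0.0026 0")

```text
t: 12.35
ee_pos: [0.5267, 0.1467, 0.2455]
tcp_rot: [[1.0, 0.022, -0.0], [0.022, -1.0, -0.006], [-0.0, 0.006, -1.0]]
ft_force: [-7.5, -18.2, 11.3]
gripper_width: 0.0096
```

>>> drive_tool(increments="255 0 -0.0039 -0.0026 0;255 0 -0.0040 -0.0025 0;255 0 -0.0040 -0.0024 0;255 0 -0.0041 -0.0023 0;255 0 -0.0041 -0.0022 0;255 0 -0.0042 -0.0022 0;255 0 -0.0042 -0.0021 0;255 0 -0.0043 -0.0020 0;255 0 -0.0043 -0.0019 0;255 0 -0.0043 -0.0018 0;255 0 -0.0044 -0.0017 0;255 0 -0.0044 -0.0016 0")

```text
t: 13.55
ee_pos: [0.5257, 0.1982, 0.2729]
tcp_rot: [[1.0, 0.023, 0.002], [0.023, -1.0, -0.004], [0.002, 0.005, -1.0]]
ft_force: [-10.4, -17.0, 23.9]
gripper_width: 0.0093
```

>>> drive_tool(increments="255 0 -0.0044 -0.0015 0;255 0 -0.0045 -0.0015 0;255 0 -0.0045 -0.0014 0;255 0 -0.0045 -0.0013 0;255 0 0 0 0;255 0 0 0 0")

```text
t: 14.15
ee_pos: [0.5248, 0.2195, 0.2792]
tcp_rot: [[1.0, 0.025, 0.003], [0.025, -1.0, 0.0], [0.003, -0.0, -1.0]]
ft_force: [-11.6, -9.0, 22.1]
gripper_width: 0.0095
```

Run:
```python
from h import *
s=get_state();print(s["ee_pos"],s["gripper_width"],s["ft_force"],s["t"])
im=viewer.read_camera("side");m=cam("side");p=np.load("case.npy")
cv2.imwrite("pics/s5.png",cv2.resize(im[20:320,200:500],(600,600)))
for o in("lid_handle","stay_knob"):
    for c,u in tip("side",o): print(o,c,u)
for t in(1.2,1.28,1.33):
    U=np.array([.095-.115*np.cos(t),.1+.115*np.sin(t)]);L=np.array([-.02,.07]);d=U-L;n=np.linalg.norm(d);b=np.sqrt(max(0,.0845**2-n*n/4))
    k=(U+L)/2+b*np.array([-d[1],d[0]])/n
    P=[(.095-.235*np.cos(t)+.006*np.sin(t),0,.1+.235*np.sin(t)+.006*np.cos(t)),(k[0],-.155,k[1])]
    print(t,np.round(P,3).tolist(),c2w(p,P).round(3).tolist(),proj(m,c2w(p,P)).round(1).tolist())
```

```text
[0.52483611 0.21953501 0.27919746] 0.009458237728959155 [-11.63350855  -8.97990917  22.05108686] 14.15
lid_handle 0.72 [286.912  65.088]
lid_handle 0.23 [358.592 130.992]
stay_knob 0.57 [358.272 130.992]
1.2 [[0.015, 0.0, 0.321], [-0.012, -0.155, 0.154]] [[0.524, 0.203, 0.321], [0.679, 0.179, 0.154]] [[283.6, 72.6], [357.5, 136.0]]
1.28 [[0.033, 0.0, 0.327], [0.001, -0.155, 0.152]] [[0.523, 0.22, 0.327], [0.679, 0.192, 0.152]] [[281.1, 66.2], [355.3, 133.9]]
1.33 [[0.045, 0.0, 0.33], [0.012, -0.155, 0.148]] [[0.523, 0.232, 0.33], [0.679, 0.203, 0.148]] [[279.6, 62.7], [353.6, 132.8]]
```

View pics/s5.png

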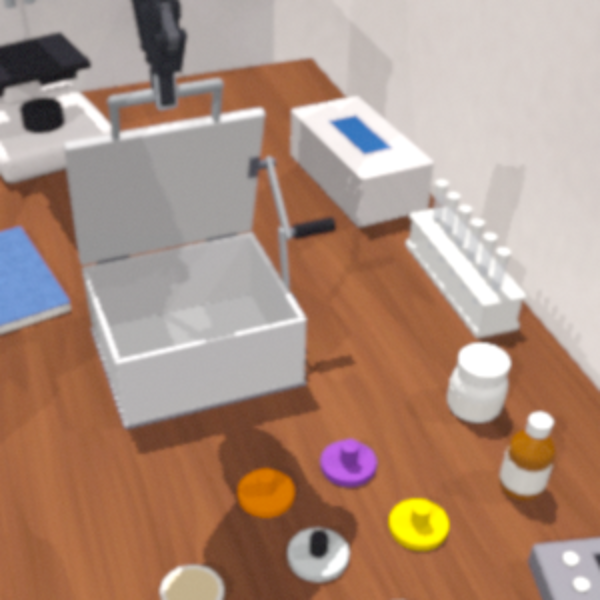

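>>> drive_tool(increments="140 0 0 0 0;140 0 0 0 0;140 0 0 0 0;140 0 0 -0.033 0;140 0 0 -0.033 0;255 0.04 0.021 0 0;255 0.04 0.021 0 0;255 0.04 0.021 0 0;255 0.04 0.021 0 0;255 0 0 0.05 0;255 0 0 0.05 0;255 0 0 0.05 0")

```text
t: 15.5
ee_pos: [0.6877, 0.1402, 0.1891]
tcp_rot: [[1.0, 0.025, 0.001], [0.025, -1.0, 0.001], [0.001, -0.001, -1.0]]
ft_force: [1.4, 0.6, -0.8]
gripper_width: 0.0002
```

>>> drive_tool(increments="255 0 0 0.05 0;255 0 0 0.049 0;255 0 0 0 0")

```text
t: 15.8
ee_pos: [0.6822, 0.1386, 0.0843]
tcp_rot: [[1.0, 0.026, -0.012], [0.026, -1.0, -0.003], [-0.012, 0.003, -1.0]]
ft_force: [-0.6, -0.5, -1.6]
gripper_width: -0.0005
```

Run:
```python
from h import *
s=get_state();print(s["ee_pos"],s["gripper_width"],s["ft_force"],s["t"])
w=viewer.read_camera("side");m=cam("side")
for c,u in tip("side","stay_knob")+tip("side","lid_handle"): print(c,u)
w=viewer.read_camera("wrist")
for c,u in tip("wrist","stay_knob"): print(c,u,back(cam("wrist"),u,.152))
cv2.imwrite("pics/w6.png",np.hstack([im for im in (cv2.resize(viewer.read_camera("side")[30:230,220:420],(480,480)),cv2.resize(w,(320,240))[:, :])] if False else [cv2.resize(viewer.read_camera("side")[30:230,220:420],(480,480)),cv2.resize(w,(640,480))[:,100:420]]))
```

```text
[0.6822438  0.13857875 0.08433763] -0.0005400754601294595 [-0.64358034 -0.47597502 -1.55863798] 15.8
0.77 [356.608 132.912]
0.59 [285.888  66.096]
0.73 [207.104 345.12 ] [0.68300454 0.18722199 0.152     ]
```

View pics/w6.png

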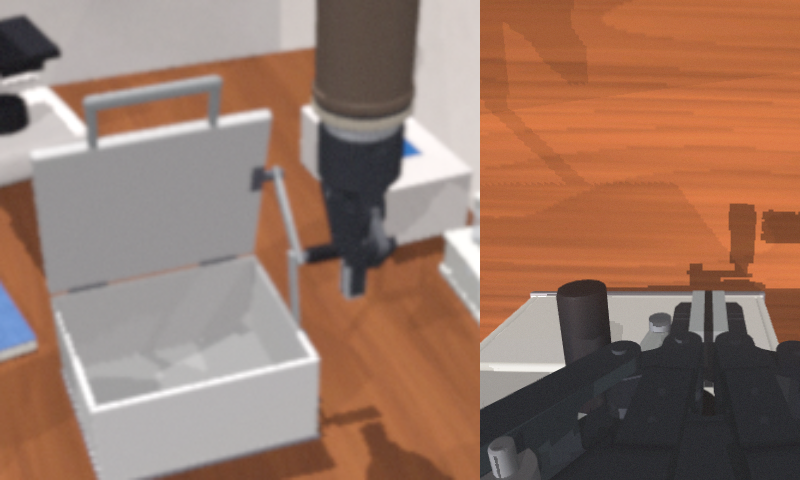

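>>> drive_tool(increments="255 0.003 -0.01 -0.005 0;255 0.003 -0.008 -0.005 0;255 0 -0.0014 0 0;255 0 -0.0014 0 0;255 0 -0.0014 0 0;255 0 -0.0014 0 0;255 0 -0.0014 0 0;255 0 -0.0014 0 0;255 0 -0.0014 0 0;255 0 -0.0014 0 0;255 0 -0.0014 0 0;255 0 -0.0014 0 0")

```text
t: 17.3
ee_pos: [0.6922, 0.1706, 0.1011]
tcp_rot: [[1.0, 0.025, -0.001], [0.025, -1.0, -0.002], [-0.001, 0.002, -1.0]]
ft_force: [0.5, -4.6, -3.3]
gripper_width: -0.0002
```

>>> drive_tool(increments="255 0 -0.0014 0.0004 0;255 0 -0.0014 0.0004 0;255 0 -0.0014 0.0004 0;255 0 -0.0014 0.0004 0;255 0 -0.0014 0.0004 0;255 0 -0.0014 0.0004 0;255 0 -0.0014 0.0004 0;255 0 -0.0014 0.0004 0;255 0 -0.0014 0.0004 0;255 0 -0.0014 0.0004 0;255 0 -0.0014 0.0004 0;255 0 -0.0014 0.0004 0")

```text
t: 18.5
ee_pos: [0.6921, 0.1893, 0.0972]
tcp_rot: [[1.0, 0.026, 0.0], [0.026, -1.0, 0.0], [0.0, -0.0, -1.0]]
ft_force: [-0.0, -0.4, -1.4]
gripper_width: -0.0004
```

>>> drive_tool(increments="255 0 -0.0014 0.0004 0;255 0 -0.0014 0.0004 0;255 0 -0.0014 0.0004 0;255 0 -0.0014 0.0004 0;255 0 -0.0014 0.0004 0;255 0 -0.0014 0.0004 0")

```text
t: 19.1
ee_pos: [0.6918, 0.1975, 0.0947]
tcp_rot: [[1.0, 0.026, 0.0], [0.026, -1.0, 0.0], [0.0, -0.0, -1.0]]
ft_force: [0.0, -1.1, 0.0]
gripper_width: -0.0003
```

Run:
```python
from h import *
s=get_state();print(s["ee_pos"],s["ft_force"],s["t"])
im=viewer.read_camera("side");m=cam("side");p=np.load("case.npy")
for c,u in tip("side","stay_knob")+tip("side","lid_handle"): print(c,u)
print(proj(m,c2w(p,[(.035,-.155,.134),(.0244,-.155,.141),(.047,0,.33)])))
cv2.imwrite("pics/s7.png",cv2.resize(im[30:230,220:420],(600,600),interpolation=cv2.INTER_CUBIC))
```

```text
[0.69178064 0.19745522 0.09470351] [ 0.01110855 -1.06409971  0.04967037] 19.1
0.5 [351.104 129.6  ]
0.93 [279.104  59.376]
[[349.94439227 132.92134872]
 [351.59745146 132.68383529]
 [279.28370031  62.05618728]]
```

View pics/s7.png

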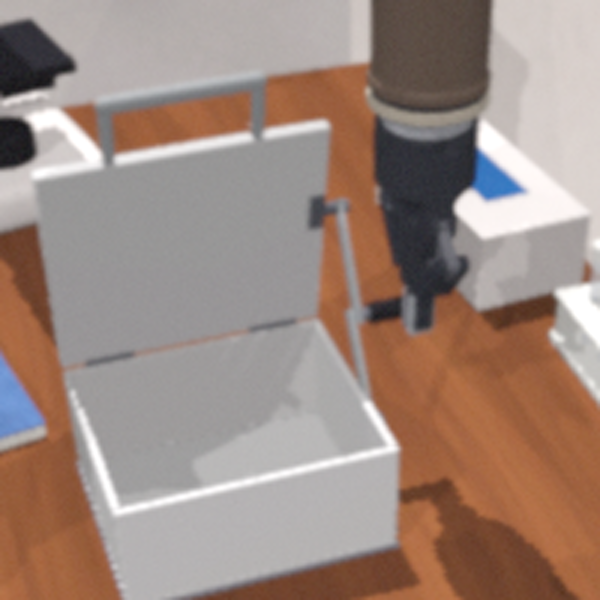

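>>> drive_tool(increments="255 0 -0.0014 0.0006 0;255 0 -0.0014 0.0006 0;255 0 -0.0014 0.0006 0;255 0 -0.0014 0.0006 0;255 0 -0.0014 0.0006 0;255 0 -0.0014 0.0006 0")

```text
t: 19.85
ee_pos: [0.6916, 0.2052, 0.0909]
tcp_rot: [[1.0, 0.025, -0.0], [0.025, -1.0, -0.001], [-0.0, 0.001, -1.0]]
ft_force: [-0.2, -3.2, -0.4]
gripper_width: 0.0
```

>>> drive_tool(increments="255 0 -0.0014 0.0006 0;255 0 -0.0014 0.0006 0;255 0 -0.0014 0.0006 0;255 0 -0.0014 0.0006 0;255 0 0 0 0")

```text
t: 20.35
ee_pos: [0.6918, 0.2061, 0.0901]
tcp_rot: [[1.0, 0.022, -0.0], [0.022, -1.0, -0.006], [-0.0, 0.006, -1.0]]
ft_force: [-6.7, -14.8, 14.1]
gripper_width: 0.0
```

>>> drive_tool(increments="255 0 0.01 0 0;255 0 0.03 0 0;255 0 0.04 0 0;255 0 0.04 -0.02 0;255 0 0.04 -0.04 0;0 0 0.04 -0.04 0;0 0 0.04 -0.04 0;0 0 0 0 0")

```text
t: 21.15
ee_pos: [0.7005, -0.0221, 0.2209]
tcp_rot: [[1.0, 0.018, 0.01], [0.018, -1.0, -0.003], [0.01, 0.003, -1.0]]
ft_force: [1.1, 0.7, 0.9]
gripper_width: 0.0432
```

Run:
```python
from h import *
s=get_state();print(s["ee_pos"],s["ft_force"],s["t"])
im=viewer.read_camera("side");m=cam("side");p=np.load("case.npy")
for c,u in tip("side","stay_knob")+tip("side","lid_handle"): print(c,u)
print([ (c,u.round(),back(m,u,.0075).round(4)) for c,u in tip("side","dish1")],[(c,u.round()) for c,u in tip("side","cover")])
cv2.imwrite("pics/s8.png",im)
im=viewer.read_camera("top");m=cam("top")
print([ (c,u.round(),back(m,u,.0075).round(4)) for c,u in tip("top","dish1")],[(c,u.round(),back(m,u,0).round(4)) for c,u in tip("top","cover")])
cv2.imwrite("pics/t8.png",im)
```

```text
[ 0.70054151 -0.02205229  0.22088685] [1.14493106 0.72615127 0.92287309] 21.15
0.65 [351.68 133.2 ]
0.73 [281.792  60.288]
[(0.95, array([399., 336.]), array([ 0.6076, -0.261 ,  0.0075])), (0.69, array([360., 297.]), array([ 0.5675, -0.1549,  0.0075])), (0.64, array([298., 319.]), array([ 0.4365, -0.1658,  0.0075])), (0.56, array([378., 414.]), array([ 0.5147, -0.3872,  0.0075]))] [(0.89, array([362., 296.])), (0.8, array([409., 280.])), (0.61, array([332., 264.])), (0.57, array([375., 256.])), (0.56, array([458., 387.]))]
[(0.79, array([422., 199.]), array([ 0.6014, -0.2657,  0.0075])), (0.73, array([488., 245.]), array([ 0.504 , -0.3892,  0.0075]))] [(0.69, array([420., 199.]), array([ 0.6027, -0.2632,  0.    ]))]
```

>>> drive_tool(increments="0 -0.019 0.045 0 0;0 -0.019 0.045 0 0;0 -0.019 0.045 0.01 0;0 -0.019 0.045 0.01 0;0 -0.018 0.045 0.01 0;0 0 0 0.01 0;0 0 0 0 0;0 0 0 0 0")

```text
t: 22.35
ee_pos: [0.6096, -0.2402, 0.1746]
tcp_rot: [[1.0, 0.028, -0.0], [0.028, -1.0, 0.001], [-0.0, -0.001, -1.0]]
ft_force: [0.4, 0.3, -0.5]
gripper_width: 0.0855
```

```bash
cat >> h.py <<'E'
def look(o,z,save=None):
    s=get_state();m=cam("wrist");im=viewer.read_camera("wrist");R=s["tcp_rot"]
    print("t",round(s["t"],2),"tcp",s["ee_pos"].round(4),"yaw",round(np.arctan2(R[1,0],R[0,0]),3),"w",round(s["gripper_width"],4),"f",s["ft_force"].round(1))
    for f in (finder.tip_of,finder.find_in):
        for c,u in tip("wrist",o,f):
            X=back(m,u,z);d=R.T@(X-s["ee_pos"]);print(o,c,u.round(),X.round(4),"tool dx,dy",d.round(4)[:2])
    if save: cv2.imwrite("pics/"+save,im)
E
python3 - <<'E'
from h import *
look("dish1",.0075,"w9.png")
E
```

```text
t 22.35 tcp [ 0.6096 -0.2402  0.1746] yaw 0.028 w 0.0855 f [ 0.4  0.3 -0.5]
dish1 0.98 [467. 309.] [ 0.5121 -0.3923  0.0075] tool dx,dy [-0.1017  0.1496]
dish1 0.78 [350. 214.] [ 0.6115 -0.2622  0.0075] tool dx,dy [0.0013 0.0222]
dish1 0.71 [256. 365.] [ 0.4368 -0.1641  0.0075] tool dx,dy [-0.1706 -0.0807]
dish1 0.93 [473. 300.] [ 0.5229 -0.3974  0.0075] tool dx,dy [-0.0911  0.1549]
dish1 0.69 [354. 216.] [ 0.6101 -0.266   0.0075] tool dx,dy [-0.0003  0.026 ]
dish1 0.58 [255. 368.] [ 0.433  -0.163   0.0075] tool dx,dy [-0.1744 -0.0819]
```

View pics/w9.png

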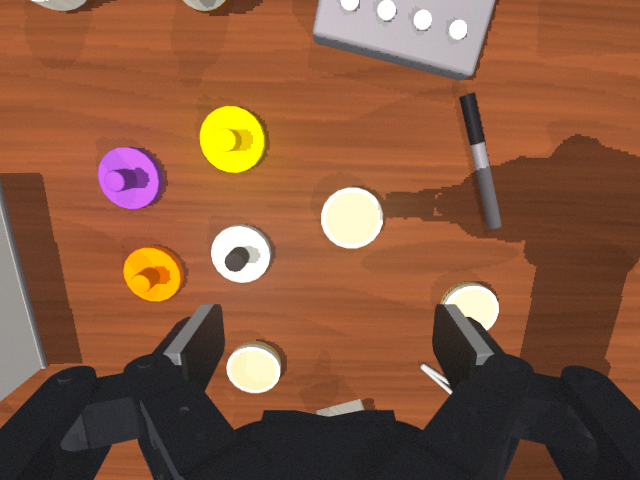

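```bash
cat >> h.py <<'E'
def blob(u,z,r=45,im=None):
    """ellipse of the pale disc nearest pixel u in the wrist picture -> world, tool offset"""
    s=get_state();m=cam("wrist");im=viewer.read_camera("wrist") if im is None else im
    hsv=cv2.cvtColor(im,cv2.COLOR_BGR2HSV);k=((hsv[...,2]>150)&(hsv[...,1]<110)).astype(np.uint8)
    cs=[c for c in cv2.findContours(k,cv2.RETR_EXTERNAL,cv2.CHAIN_APPROX_NONE)[0] if cv2.contourArea(c)>300]
    es=[cv2.fitEllipse(cv2.convexHull(c)) for c in cs];e=min(es,key=lambda e:np.hypot(e[0][0]-u[0],e[0][1]-u[1]))
    X=back(m,e[0],z);d=s["tcp_rot"].T@(X-s["ee_pos"])
    print("blob",np.round(e[0],1),np.round(e[1],1),X.round(4),"tool",d[:2].round(4));return X
E
python3 - <<'E'
from h import *
blob((352,217),.015)
blob((470,309),.015);blob((254,368),.015)
E
```

```text
blob [351.3 218. ] [61.4 62.4] [ 0.6101 -0.263   0.015 ] tool [-0.0009  0.0228]
blob [469.2 309. ] [50.8 56.9] [ 0.5164 -0.3917  0.015 ] tool [-0.098   0.1485]Traceback (most recent call last):
  File "<stdin>", line 3, in <module>
  File "h.py", line 31, in blob
    es=[cv2.fitEllipse(cv2.convexHull(c)) for c in cs];e=min(es,key=lambda e:np.hypot(e[0][0]-u[0],e[0][1]-u[1]))
        ~~~~~~~~~~~~~~^^^^^^^^^^^^^^^^^^^
cv2.error: OpenCV(4.12.0) /io/opencv/modules/imgproc/src/shapedescr.cpp:361: error: (-201:Incorrect size of input array) There should be at least 5 points to fit the ellipse in function 'fitEllipseNoDirect'
```

>>> drive_tool(increments="0 -0.001 0.023 0 0;0 0 0 0.04 0;0 0 0 0.04 0;0 0 0 0.04 0;0 0 0 0.034 0;0 0 0 0.01 0;0 0 0 0 0")

```text
t: 23.35
ee_pos: [0.6079, -0.2646, 0.0097]
tcp_rot: [[1.0, 0.026, -0.002], [0.026, -1.0, 0.001], [-0.002, -0.001, -1.0]]
ft_force: [0.3, 0.1, 0.3]
gripper_width: 0.0853
```

```bash
sed -i 's/)>300\]/)>300 and len(cv2.convexHull(c))>5]/' h.py
python3 - <<'E'
from h import *
s=get_state();m=cam("side");im=viewer.read_camera("side");w=viewer.read_camera("wrist")
print(s["ee_pos"],s["ft_force"])
cv2.imwrite("pics/g1.png",np.hstack([cv2.resize(im[250:400,300:450],(450,450),interpolation=cv2.INTER_CUBIC),cv2.resize(w[150:450,210:440],(345,450))]))
E
```

```text
[ 0.60793028 -0.26462816  0.00973115] [0.32138083 0.12451171 0.31836526]
```

View pics/g1.png

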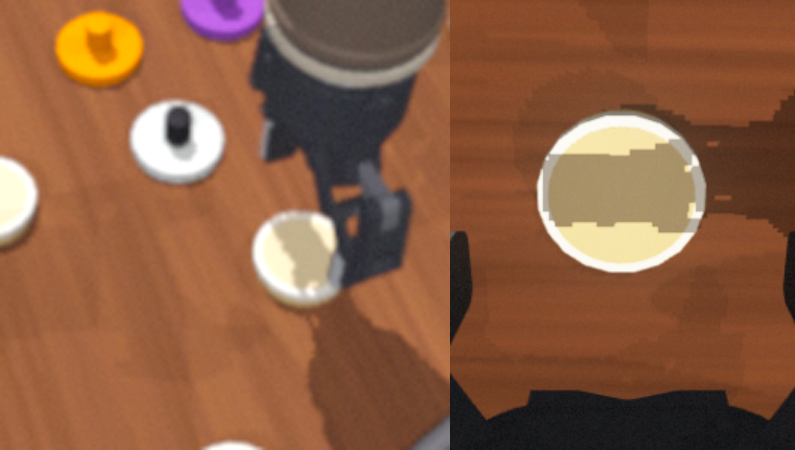

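>>> drive_tool(increments="0 0 0 0.006 0;0 0 0 0.006 0;0 0 0 0.006 0;0 0 0 0 0;0 0 0 0 0")

```text
t: 23.95
ee_pos: [0.6085, -0.2651, -0.0074]
tcp_rot: [[1.0, 0.026, -0.0], [0.026, -1.0, 0.0], [-0.0, -0.0, -1.0]]
ft_force: [-0.5, 0.6, 0.0]
gripper_width: 0.0854
```

>>> drive_tool(increments="0 0 0 0.006 0;0 0 0 0.006 0;0 0 0 0.004 0;0 0 0 0 0;0 0 0 0 0")

```text
t: 24.45
ee_pos: [0.6086, -0.2651, -0.0234]
tcp_rot: [[1.0, 0.026, -0.0], [0.026, -1.0, 0.0], [-0.0, -0.0, -1.0]]
ft_force: [-0.7, -0.4, -0.4]
gripper_width: 0.0855
```

>>> drive_tool(increments="55 0 0 0 0;55 0 0 0 0;55 0 0 0.003 0;55 0 0 0.003 0;55 0 0 0 0;55 0 0 0 0")

```text
t: 25.05
ee_pos: [0.6085, -0.2651, -0.0294]
tcp_rot: [[1.0, 0.026, -0.0], [0.026, -1.0, 0.0], [-0.0, -0.0, -1.0]]
ft_force: [0.1, -0.7, -0.1]
gripper_width: 0.0667
```

>>> drive_tool(increments="55 0 0 0.002 0;55 0 0 0.002 0;55 0 0 0 0;55 0 0 0 0")

```text
t: 25.45
ee_pos: [0.6086, -0.2652, -0.0333]
tcp_rot: [[1.0, 0.026, -0.0], [0.026, -1.0, -0.0], [-0.0, -0.0, -1.0]]
ft_force: [-0.1, 0.9, -0.5]
gripper_width: 0.0672
```

Try gripping here and lifting a little.

>>> drive_tool(increments="255 0 0 0 0;255 0 0 0 0;255 0 0 0 0;255 0 0 0 0;255 0 0 0 0", force=25)

```text
t: 25.95
ee_pos: [0.6088, -0.2652, -0.0329]
tcp_rot: [[1.0, 0.026, 0.0], [0.026, -1.0, -0.0], [0.0, 0.0, -1.0]]
ft_force: [-2.1, 2.2, 5.7]
gripper_width: 0.0585
```

Run:
```python
from h import *
s=get_state();m=cam("side");im=viewer.read_camera("side")
print(s["ee_pos"],s["ft_force"],s["gripper_width"])
cv2.imwrite("pics/g2.png",cv2.resize(im[280:390,340:450],(500,500),interpolation=cv2.INTER_CUBIC))
```

```text
[ 0.60884456 -0.26524912 -0.03291484] [-2.09463065  2.15898228  5.65962856] 0.05854112646321772
```

View pics/g2.png

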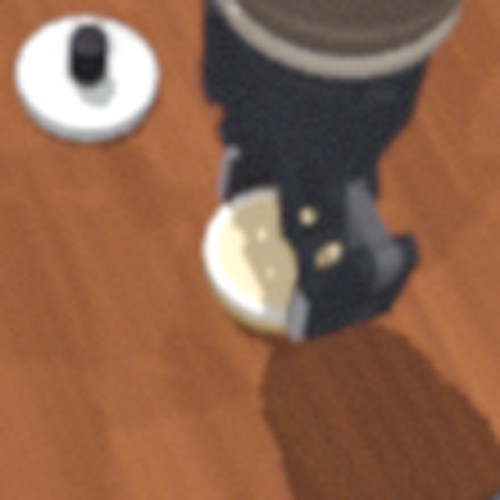

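>>> drive_tool(increments="255 0 0 -0.01 0;255 0 0 -0.03 0;255 0 0 -0.05 0;255 0 0 -0.05 0;255 0 0 -0.05 0;255 -0.0093 -0.047 0 0;255 -0.0093 -0.047 0 0;255 -0.0093 -0.047 0 0;255 -0.0093 -0.047 0 0;255 -0.0093 -0.047 0 0;255 -0.0093 -0.047 0 0")

```text
t: 27.1
ee_pos: [0.5449, 0.017, 0.1574]
tcp_rot: [[1.0, 0.026, 0.001], [0.026, -1.0, -0.0], [0.001, 0.0, -1.0]]
ft_force: [0.7, -0.0, 0.3]
gripper_width: 0.0589
```

>>> drive_tool(increments="255 -0.0093 -0.047 0 0;255 -0.0093 -0.047 0 0;255 -0.0093 -0.047 0 0;255 0 0 0 0;255 0 0 0 0;255 0 0 0 0")

```text
t: 27.7
ee_pos: [0.5144, 0.1542, 0.1569]
tcp_rot: [[1.0, 0.024, 0.0], [0.024, -1.0, -0.001], [0.0, 0.001, -1.0]]
ft_force: [-1.1, -0.7, 1.3]
gripper_width: 0.0585
```

Run:
```python
from h import *
s=get_state();print(s["t"],s["ee_pos"],s["ft_force"],s["gripper_width"])
m=cam("wrist");w=viewer.read_camera("wrist");p=np.load("case.npy")
q=[(-.03+.034*np.cos(a),.01+.034*np.sin(a),.006) for a in np.linspace(0,6.28,24)]+[(-.089,-.104,.006),(-.089,.104,.006),(.089,-.104,.006),(-.095,-.11,.1),(-.095,.11,.1)]
for a in proj(m,c2w(p,q)): cv2.circle(w,tuple(int(v) for v in a),2,(0,0,255),-1)
cv2.imwrite("pics/p1.png",w)
```

```text
27.7 [0.51442997 0.15424137 0.15689511] [-1.06761804 -0.66263643  1.31687495] 0.058471042731992044
```

View pics/p1.png

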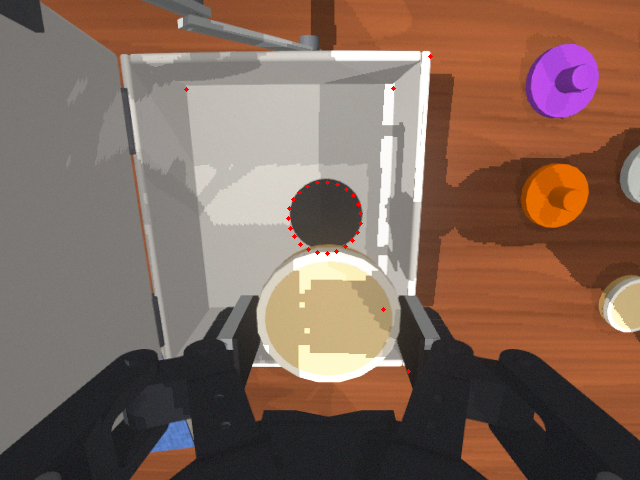

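>>> drive_tool(increments="255 0 0 0.03 0;255 0 0 0.037 0;255 0 0 0 -0.143;255 0 0 0 -0.143;255 0 0 0 -0.143;255 0 0 0 -0.143;255 0 0 0 -0.143;255 0 0 0 -0.143;255 0 0 0 -0.143;255 0 0 0 -0.143;255 0 0 0 -0.143;255 0 0 0 -0.143")

```text
t: 28.95
ee_pos: [0.5147, 0.1535, 0.0897]
tcp_rot: [[0.112, 0.994, 0.0], [0.994, -0.112, -0.001], [-0.001, 0.0, -1.0]]
ft_force: [-0.1, -0.3, 0.1]
gripper_width: 0.0585
```

>>> drive_tool(increments="255 0 0 0 -0.143;255 0 0 0 0;255 0 0 0 0")

```text
t: 29.25
ee_pos: [0.5144, 0.1543, 0.0896]
tcp_rot: [[-0.022, 1.0, -0.0], [1.0, 0.022, -0.0], [-0.0, -0.0, -1.0]]
ft_force: [-0.7, 0.5, -0.3]
gripper_width: 0.0581
```

Run:
```python
from h import *
s=get_state();R=s["tcp_rot"];print(s["t"],s["ee_pos"],np.arctan2(R[1,0],R[0,0]),s["ft_force"],s["gripper_width"],s["qpos"].round(2))
m=cam("wrist");w=viewer.read_camera("wrist");p=np.load("case.npy")
T=viewer.camera_model("wrist")["T_tool_cam"]
# held dish: fit circle radius 30 mm in tool frame (x,y,z) to the pale ring contour
hsv=cv2.cvtColor(w,cv2.COLOR_BGR2HSV);cv2.imwrite("pics/p2.png",w)
viewer.read_camera("side")
for c,u in tip("side","stay_knob")+tip("side","lid_handle"): print(c,u)
```

```text
29.25 [0.51444862 0.15426441 0.08961979] 1.5923480202100835 [-0.71363117  0.51561595 -0.27260173] 0.058147690155308775 [ 0.12  0.51 -0.71  1.87  0.41  0.91 -0.76]
0.5 [350.272 132.48 ]
0.25 [310.912 442.416]
```

View pics/p2.png

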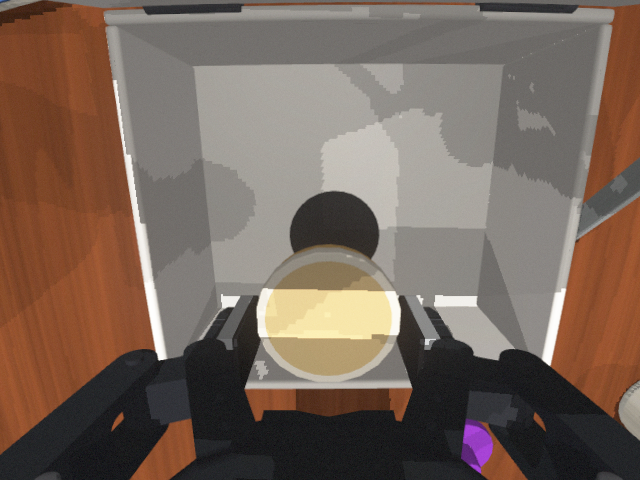

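>>> drive_tool(increments="255 0 0.002 0.03 0;255 0 0 0.03 0;255 0 0 0.03 0;255 0 0 0.015 0;255 0 0 0.005 0;255 0 0 0.003 0;255 0 0 0.0015 0;255 0 0 0 0;255 0 0 0 0")

```text
t: 30.35
ee_pos: [0.5167, 0.1557, -0.0239]
tcp_rot: [[-0.028, 1.0, 0.001], [1.0, 0.028, 0.0], [0.0, 0.001, -1.0]]
ft_force: [-0.7, -0.8, -0.9]
gripper_width: 0.0587
```

>>> drive_tool(increments="255 0 0 0.0015 0;255 0 0 0 0;255 0 0 0.001 0;255 0 0 0 0;255 0 0 0 0")

```text
t: 30.85
ee_pos: [0.5163, 0.1556, -0.027]
tcp_rot: [[-0.028, 1.0, 0.0], [1.0, 0.028, -0.0], [-0.0, 0.0, -1.0]]
ft_force: [-1.3, -0.6, 4.9]
gripper_width: 0.0587
```

>>> drive_tool(increments="80 0 0 0 0;60 0 0 0 0;55 0 0 0 0;55 0 0 -0.01 0;55 0 0 -0.04 0;55 0 0 -0.05 0;0 0 0 -0.05 0;0 -0.0398 -0.0113 0 0;0 -0.0398 -0.0113 0 0;0 -0.0398 -0.0113 0 0;0 -0.0398 -0.0113 0 0;0 -0.0398 -0.0113 0 0")

```text
t: 32.05
ee_pos: [0.4646, -0.0463, 0.1234]
tcp_rot: [[-0.028, 1.0, 0.001], [1.0, 0.028, -0.0], [-0.0, 0.001, -1.0]]
ft_force: [1.1, 0.2, 0.1]
gripper_width: 0.0854
```

>>> drive_tool(increments="0 -0.0398 -0.0113 -0.01 0;0 -0.0398 -0.0113 -0.01 0;0 -0.0398 -0.0113 -0.01 0;0 0 0 0 0;0 0 0 0 0;0 0 0 0 0")

```text
t: 32.65
ee_pos: [0.4348, -0.1641, 0.153]
tcp_rot: [[-0.029, 1.0, 0.0], [1.0, 0.029, 0.0], [0.0, 0.0, -1.0]]
ft_force: [-0.2, 0.0, -0.6]
gripper_width: 0.0854
```

Run:
```python
from h import *
look("dish1",.0075,"w10.png");im=cv2.imread("pics/w10.png")
s=get_state();u=proj(cam("wrist"),[(.434,-.165,.015)])[0];print(u,s["qpos"].round(2))
blob(u,.015,im=im)
viewer.read_camera("top");mt=cam("top");print("placed dish?",[(c,u.round(),back(mt,u,.0135).round(4)) for c,u in tip("top","dish1")])
print([(c,u.round()) for c,u in tip("top","lid_handle")])
```

```text
t 32.65 tcp [ 0.4348 -0.1641  0.153 ] yaw 1.6 w 0.0854 f [-0.2  0.  -0.6]
dish1 0.86 [388. 424.] [ 0.5088 -0.3942  0.0075] tool dx,dy [-0.2322  0.0672]
dish1 0.68 [331. 219.] [ 0.4368 -0.1631  0.0075] tool dx,dy [0.0009 0.002 ]
dish1 0.74 [398. 409.] [ 0.5176 -0.3746  0.0075] tool dx,dy [-0.2129  0.0766]
dish1 0.63 [329. 221.] [ 0.4357 -0.1646  0.0075] tool dx,dy [-0.0006  0.0009]
[327.47724076 223.47873438] [ 0.85  0.31 -0.74  1.96  0.26  0.96  0.02]
blob [327.9 218.5] [66.1 66.5] [ 0.4343 -0.1604  0.015 ] tool [ 0.0034 -0.0005]
placed dish? [(0.97, array([375., 285.]), array([ 0.433 , -0.1639,  0.0135])), (0.61, array([208., 251.]), array([0.5096, 0.1602, 0.0135]))]
[(0.65, array([ 88., 210.]))]
```

>>> drive_tool(increments="55 0.003 0 0.04 0;55 0 0 0.04 0;55 0 0 0.04 0;55 0 0 0.035 0;55 0 0 0.02 0;55 0 0 0.01 0;55 0 0 0 0;255 0 0 0 0;255 0 0 0 0;255 0 0 0 0;255 0 0 0 0", force=25)

```text
t: 34.05
ee_pos: [0.4351, -0.1626, -0.0315]
tcp_rot: [[-0.028, 1.0, 0.001], [1.0, 0.028, -0.001], [-0.001, 0.001, -1.0]]
ft_force: [0.2, 0.1, 3.2]
gripper_width: 0.0583
```

>>> drive_tool(increments="255 0 0 -0.01 0;255 0 0 -0.04 0;255 0 0 -0.05 0;255 0 0 -0.05 0;255 0.0396 0.0113 0 0;255 0.0396 0.0113 0 0;255 0.0396 0.0113 0 0;255 0.0396 0.0113 0 0;255 0.0396 0.0113 0 0;255 0.0396 0.0113 0 0;255 0.0396 0.0113 0 0;255 0.0396 0.0113 0 0")

```text
t: 35.25
ee_pos: [0.5161, 0.1585, 0.1186]
tcp_rot: [[-0.028, 1.0, 0.0], [1.0, 0.028, -0.0], [-0.0, 0.0, -1.0]]
ft_force: [-0.0, 0.6, 0.1]
gripper_width: 0.0583
```

>>> drive_tool(increments="255 0 0 0 0;255 0 0 0 0;255 0 0 0 0")

```text
t: 35.55
ee_pos: [0.5158, 0.1557, 0.1179]
tcp_rot: [[-0.027, 1.0, -0.0], [1.0, 0.027, -0.001], [-0.001, -0.0, -1.0]]
ft_force: [0.2, -0.4, -0.7]
gripper_width: 0.0582
```

```bash
cat >> h.py <<'E'
def ring(z_held,z_pile,save):
    """centres (tool x,y) of the held disc's top and of the pile top, seen by the wrist"""
    s=get_state();im=viewer.read_camera("wrist");cv2.imwrite("pics/"+save,im);m=cam("wrist")
    print("t",round(s["t"],2),"tcp",s["ee_pos"].round(4),"w",round(s["gripper_width"],4),"f",s["ft_force"].round(1))
    print("proj held ctr",proj(m,[s["ee_pos"]+[0,0,z_held]]).round(1),"pile ctr @mark",proj(m,[(.516,.157,z_pile)]).round(1))
    for c,u in tip("wrist","dish1"): 
        X=back(m,u,z_pile-.0075);print("dish as pile",c,u.round(),X.round(4),"as held",(s["tcp_rot"].T@(back(m,u,s["ee_pos"][2]+z_held-.0075)-s["ee_pos"]))[:2].round(4))
    return im,m,s
E
python3 - <<'E'
from h import *
ring(.0465,.021,"p3.png")
E
```

```text
t 35.55 tcp [0.5158 0.1557 0.1179] w 0.0582 f [ 0.2 -0.4 -0.7]
proj held ctr [[328.6 320.5]] pile ctr @mark [[328.7 231.4]]
dish as pile 0.92 [330. 232.] [0.5172 0.1549 0.0135] as held [0.0356 0.0006]
dish as pile 0.9 [330. 313.] [0.5188 0.0813 0.0135] as held [-0.0006  0.0004]
```

>>> drive_tool(increments="255 0.001 0.001 0.04 0;255 0 0 0.04 0;255 0 0 0.03 0;255 0 0 0.01 0;255 0 0 0.004 0;255 0 0 0.002 0;255 0 0 0 0;255 0 0 0 0")

```text
t: 36.45
ee_pos: [0.5179, 0.1582, -0.007]
tcp_rot: [[-0.028, 1.0, 0.002], [1.0, 0.028, 0.0], [0.0, 0.002, -1.0]]
ft_force: [0.2, 0.2, 0.4]
gripper_width: 0.0582
```

>>> drive_tool(increments="255 0 0 0.0015 0;255 0 0 0.0015 0;255 0 0 0 0;255 0 0 0 0")

```text
t: 36.85
ee_pos: [0.5175, 0.1581, -0.0106]
tcp_rot: [[-0.028, 1.0, 0.001], [1.0, 0.028, -0.0], [-0.0, 0.001, -1.0]]
ft_force: [-0.8, -0.5, 7.1]
gripper_width: 0.0585
```

>>> drive_tool(increments="80 0 0 0 0;60 0 0 0 0;55 0 0 0 0;55 0 0 -0.01 0;55 0 0 -0.04 0;55 0 0 -0.05 0;0 0 0 -0.04 0;0 -0.0457 -0.0018 0 0;0 -0.0457 -0.0018 0 0;0 -0.0457 -0.0018 0 0;0 -0.0457 -0.0018 0 0;0 -0.0457 -0.0018 0 0")

```text
t: 38.05
ee_pos: [0.5142, -0.0723, 0.1296]
tcp_rot: [[-0.028, 1.0, 0.001], [1.0, 0.028, -0.0], [-0.0, 0.001, -1.0]]
ft_force: [-0.5, 0.5, -0.3]
gripper_width: 0.0854
```

>>> drive_tool(increments="0 -0.0457 -0.0018 0 0;0 -0.0457 -0.0018 0 0;0 -0.0457 -0.0018 0 0;0 -0.0457 -0.0018 0 0;0 -0.0457 -0.0018 0 0;0 -0.0457 -0.0018 -0.01 0;0 -0.0457 -0.0018 -0.01 0;0 0 0 0 0;0 0 0 0 0;0 0 0 0 0")

```text
t: 39.05
ee_pos: [0.511, -0.3891, 0.149]
tcp_rot: [[-0.03, 1.0, 0.0], [1.0, 0.03, 0.001], [0.001, 0.0, -1.0]]
ft_force: [0.3, 0.2, -0.4]
gripper_width: 0.0854
```

Run:
```python
from h import *
look("dish1",.0075,"w11.png");im=cv2.imread("pics/w11.png")
s=get_state();u=proj(cam("wrist"),[(.514,-.391,.015)])[0];print(u,s["qpos"].round(2))
blob(u,.015,im=im)
viewer.read_camera("side");print([(c,u.round()) for c,u in tip("side","lid_handle")+tip("side","stay_knob")])
viewer.read_camera("top");mt=cam("top");print("placed dish?",[(c,u.round(),back(mt,u,.0285).round(4)) for c,u in tip("top","dish1")])
```

```text
t 39.05 tcp [ 0.511  -0.3891  0.149 ] yaw 1.6 w 0.0854 f [ 0.3  0.2 -0.4]
dish1 0.95 [330. 225.] [ 0.513  -0.3925  0.0075] tool dx,dy [-0.0036  0.0019]
dish1 0.77 [331. 225.] [ 0.5133 -0.3925  0.0075] tool dx,dy [-0.0036  0.0022]
dish1 0.38 [212. 222.] [ 0.4042 -0.3928  0.0075] tool dx,dy [-0.0007 -0.1069]
[331.56400161 225.30060793] [ 0.99  0.59 -0.66  1.54  0.39  1.14  0.28]
blob [330. 226.] [66.3 66.9] [ 0.5126 -0.3917  0.015 ] tool [-0.0027  0.0013]
[]
placed dish? [(0.72, array([206., 246.]), array([0.5161, 0.1593, 0.0285])), (0.7, array([491., 244.]), array([ 0.5043, -0.3881,  0.0285])), (0.57, array([208., 251.]), array([0.5075, 0.1555, 0.0285]))]
```

>>> drive_tool(increments="55 -0.003 0.0015 0.04 0;55 0 0 0.04 0;55 0 0 0.04 0;55 0 0 0.035 0;55 0 0 0.015 0;55 0 0 0.0105 0;55 0 0 0 0;255 0 0 0 0;255 0 0 0 0;255 0 0 0 0;255 0 0 0 0", force=25)

```text
t: 40.55
ee_pos: [0.5133, -0.3943, -0.0303]
tcp_rot: [[-0.028, 1.0, 0.002], [1.0, 0.028, -0.001], [-0.001, 0.002, -1.0]]
ft_force: [-0.7, 0.7, 6.9]
gripper_width: 0.0585
```

>>> drive_tool(increments="255 0 0 -0.01 0;255 0 0 -0.04 0;255 0 0 -0.05 0;255 0 0 -0.05 0;255 0.0459 0.0016 -0.01 0;255 0.0459 0.0016 0 0;255 0.0459 0.0016 0 0;255 0.0459 0.0016 0 0;255 0.0459 0.0016 0 0;255 0.0459 0.0016 0 0;255 0.0459 0.0016 0 0;255 0.0459 0.0016 0 0")

```text
t: 41.75
ee_pos: [0.5146, -0.0246, 0.1291]
tcp_rot: [[-0.028, 1.0, 0.001], [1.0, 0.028, -0.0], [-0.001, 0.001, -1.0]]
ft_force: [1.1, 0.1, -0.6]
gripper_width: 0.0579
```

>>> drive_tool(increments="255 0.0459 0.0016 0 0;255 0.0459 0.0016 0 0;255 0.0459 0.0016 0 0;255 0.0459 0.0016 0 0;255 0 0 0 0;255 0 0 0 0;255 0 0 0 0")

```text
t: 42.45
ee_pos: [0.5162, 0.1562, 0.1284]
tcp_rot: [[-0.027, 1.0, -0.0], [1.0, 0.027, -0.001], [-0.001, -0.0, -1.0]]
ft_force: [0.7, -0.9, -0.0]
gripper_width: 0.0582
```

Run:
```python
from h import *
ring(.0455,.036,"p4.png")
```

```text
t 42.45 tcp [0.5162 0.1562 0.1284] w 0.0582 f [ 0.7 -0.9 -0. ]
proj held ctr [[328.5 319.2]] pile ctr @mark [[328.1 233.2]]
dish as pile 0.67 [328. 312.] [0.5175 0.0852 0.0285] as held [-0.0006 -0.0004]
```

>>> drive_tool(increments="255 0.001 0.0005 0.04 0;255 0 0 0.04 0;255 0 0 0.025 0;255 0 0 0.01 0;255 0 0 0.004 0;255 0 0 0.002 0;255 0 0 0 0;255 0 0 0.0015 0;255 0 0 0 0;255 0 0 0 0")

```text
t: 43.55
ee_pos: [0.5169, 0.1585, 0.0062]
tcp_rot: [[-0.028, 1.0, 0.001], [1.0, 0.028, 0.0], [0.0, 0.001, -1.0]]
ft_force: [0.1, -0.2, 0.3]
gripper_width: 0.0581
```

>>> drive_tool(increments="255 0 0 0.0015 0;255 0 0 0 0;255 0 0 0 0")

```text
t: 43.85
ee_pos: [0.517, 0.1585, 0.0055]
tcp_rot: [[-0.028, 1.0, 0.001], [1.0, 0.028, -0.0], [-0.001, 0.001, -1.0]]
ft_force: [-3.1, -2.9, 15.6]
gripper_width: 0.058
```

>>> drive_tool(increments="255 0 0 -0.001 0;80 0 0 0 0;60 0 0 0 0;55 0 0 0 0;55 0 0 -0.01 0;55 0 0 -0.04 0;55 0 0 -0.05 0;55 0 0 -0.04 0;55 -0.0389 0.0055 0 0;55 -0.0389 0.0055 0 0;55 -0.0389 0.0055 0 0;55 -0.0389 0.0055 0 0")

```text
t: 45.05
ee_pos: [0.543, 0.0021, 0.1461]
tcp_rot: [[-0.028, 1.0, 0.001], [1.0, 0.028, -0.0], [-0.0, 0.001, -1.0]]
ft_force: [0.7, 0.5, 0.6]
gripper_width: 0.0668
```

>>> drive_tool(increments="55 -0.0389 0.0055 0 0;55 -0.0389 0.0055 0 0;55 -0.0389 0.0055 0 0;55 -0.0389 0.0055 0 0;55 0 0 0 0;55 0 0 0 0;55 0 0 0 0")

```text
t: 45.75
ee_pos: [0.5693, -0.15, 0.1457]
tcp_rot: [[-0.03, 1.0, 0.0], [1.0, 0.03, 0.001], [0.001, 0.0, -1.0]]
ft_force: [-0.3, 0.2, 0.4]
gripper_width: 0.0673
```

Run:
```python
from h import *
look("cover",.0,"w12.png");im=cv2.imread("pics/w12.png")
s=get_state();m=cam("wrist");u=proj(m,[(.569,-.153,.01)])[0];print(u)
blob(u,.01,im=im)
# knob: dark blob near
h=cv2.cvtColor(im,cv2.COLOR_BGR2HSV)
X=u.astype(int);a=im[max(0,X[1]-45):X[1]+45,X[0]-45:X[0]+45];k=(a.max(2)<60).astype(np.uint8)
n,l,st,c=cv2.connectedComponentsWithStats(k);print(st[1:],c[1:]+X-[45,min(45,X[1])])
for d in finder.find_in("wrist","cover"):
    x,y=int(d["centre"][1]*640),int(d["centre"][0]*480);print((x,y),np.median(h[max(0,y-25):y+25,max(0,x-25):x+25].reshape(-1,3),axis=0))
viewer.read_camera("top");mt=cam("top");print([(c,u.round(),back(mt,u,.0435).round(4)) for c,u in tip("top","dish1")],[(c,u.round(),back(mt,u,0).round(3)) for c,u in tip("top","cover")])
viewer.read_camera("side");print([(c,u.round()) for c,u in tip("side","lid_handle")+tip("side","stay_knob")])
```

```text
t 45.75 tcp [ 0.5693 -0.15    0.1457] yaw 1.6 w 0.0673 f [-0.3  0.2  0.4]
cover 0.97 [325. 220.] [ 0.5657 -0.1497  0.    ] tool dx,dy [ 0.0003 -0.0036]
cover 0.84 [303. 117.] [ 0.5447 -0.0595  0.    ] tool dx,dy [ 0.091  -0.0219]
cover 0.8 [445. 221.] [ 0.6777 -0.1473  0.    ] tool dx,dy [-0.0007  0.1084]
cover 0.8 [418. 104.] [ 0.6429 -0.0461  0.    ] tool dx,dy [0.1016 0.0767]
cover 0.97 [446. 220.] [ 0.6788 -0.1463 -0.    ] tool dx,dy [0.0003 0.1095]
cover 0.94 [418. 102.] [ 0.6429 -0.0447  0.    ] tool dx,dy [0.1029 0.0766]
cover 0.81 [327. 222.] [ 0.5676 -0.1511  0.    ] tool dx,dy [-0.0012 -0.0018]
cover 0.71 [302. 116.] [ 0.5435 -0.059   0.    ] tool dx,dy [ 0.0915 -0.0231]
[327.91725618 226.04812015]
blob [326.1 223.4] [66.7 66.9] [ 0.5673 -0.1506  0.01  ] tool [-0.0007 -0.0021]
[] []
(446, 220) [ 30. 255. 255.]
(418, 102) [143. 154. 243.]
(326, 221) [ 30.   1. 254.]
(301, 116) [ 23. 255. 255.]
[(0.69, array([206., 250.]), array([0.5067, 0.1552, 0.0435])), (0.5, array([209., 247.]), array([0.5129, 0.1497, 0.0435])), (0.41, array([209., 251.]), array([0.5046, 0.1495, 0.0435]))] [(0.92, array([366., 217.]), array([ 0.569, -0.153,  0.   ])), (0.76, array([316., 234.]), array([ 0.539, -0.053,  0.   ])), (0.71, array([359., 162.]), array([ 0.683, -0.144,  0.   ])), (0.56, array([314., 181.]), array([ 0.646, -0.051,  0.   ]))]
[(0.82, array([279.,  64.])), (0.62, array([353., 134.]))]
```

>>> drive_tool(increments="140 0 -0.002 0.03 0;140 0 0 0.03 0;140 0 0 0.03 0;140 0 0 0.03 0;140 0 0 0.025 0;140 0 0 0.0165 0;140 0 0 0 0;255 0 0 0 0;255 0 0 0 0;255 0 0 0 0;255 0 0 0 0;255 0 0 0 0", force=40)

```text
t: 47.45
ee_pos: [0.5682, -0.1517, -0.0151]
tcp_rot: [[-0.028, 1.0, 0.002], [1.0, 0.028, -0.001], [-0.001, 0.002, -1.0]]
ft_force: [-0.5, -0.5, 7.5]
gripper_width: 0.0179
```

>>> drive_tool(increments="255 0 0 -0.01 0;255 0 0 -0.04 0;255 0 0 -0.05 0;255 0 0 -0.04 0;255 0.0388 -0.0054 0 0;255 0.0388 -0.0054 0 0;255 0.0388 -0.0054 0 0;255 0.0388 -0.0054 0 0;255 0.0388 -0.0054 0 0;255 0.0388 -0.0054 0 0;255 0.0388 -0.0054 0 0;255 0.0388 -0.0054 0 0")

```text
t: 48.65
ee_pos: [0.5148, 0.1589, 0.1244]
tcp_rot: [[-0.028, 1.0, 0.0], [1.0, 0.028, -0.0], [-0.0, 0.0, -1.0]]
ft_force: [-0.7, -0.7, -1.1]
gripper_width: 0.0181
```

>>> drive_tool(increments="255 0 0 0 0;255 0 0 0 0;255 0 0 0 0")

```text
t: 48.95
ee_pos: [0.5156, 0.1563, 0.1239]
tcp_rot: [[-0.027, 1.0, -0.0], [1.0, 0.027, -0.001], [-0.001, -0.0, -1.0]]
ft_force: [-0.4, -0.4, -1.4]
gripper_width: 0.018
```

Run:
```python
from h import *
im,m,s=ring(.0,.051,"p5.png")
# held cover disc top at tcp+~.025
for c,u in tip("wrist","cover"): print(c,u.round(),(s["tcp_rot"].T@(back(m,u,s["ee_pos"][2]+.0155)-s["ee_pos"]))[:2].round(4))
blob((328,300),s["ee_pos"][2]+.0255,im=im)
```

```text
t 48.95 tcp [0.5156 0.1563 0.1239] w 0.018 f [-0.4 -0.4 -1.4]
proj held ctr [[328.4 278.5]] pile ctr @mark [[328.9 240.4]]
dish as pile 0.78 [328. 237.] [0.5154 0.1578 0.0435] as held [ 0.0211 -0.0001]
0.74 [329. 291.] [-0.0004  0.0005]
0.53 [352. 426.] [-0.0833  0.0134]
blob [329.  345.2] [29.4 50.6] [0.5165 0.1318 0.1494] tool [-0.0243  0.0001]
```

View pics/p5.png

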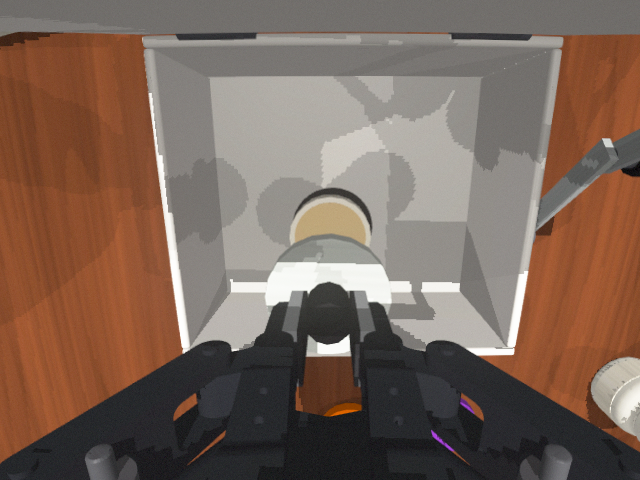

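>>> drive_tool(increments="255 0.0005 0.001 0.03 0;255 0 0 0.03 0;255 0 0 0.015 0;255 0 0 0.006 0;255 0 0 0.003 0;255 0 0 0.0015 0;255 0 0 0 0;255 0 0 0 0")

```text
t: 49.9
ee_pos: [0.517, 0.1583, 0.0391]
tcp_rot: [[-0.028, 1.0, 0.001], [1.0, 0.028, 0.0], [0.0, 0.001, -1.0]]
ft_force: [0.8, 0.1, -1.1]
gripper_width: 0.0182
```

>>> drive_tool(increments="255 0 0 0.0015 0;255 0 0 0 0;255 0 0 0.001 0;255 0 0 0 0;255 0 0 0 0")

```text
t: 50.4
ee_pos: [0.5166, 0.1582, 0.0359]
tcp_rot: [[-0.028, 1.0, 0.0], [1.0, 0.028, -0.0], [-0.0, 0.0, -1.0]]
ft_force: [-1.0, -0.4, 2.4]
gripper_width: 0.0181
```

Contact at the expected height. Release, rise and retreat.

>>> drive_tool(increments="180 0 0 0 0;150 0 0 0 0;140 0 0 0 0;140 0 0 -0.01 0;140 0 0 -0.03 0;140 0 0 -0.05 0;140 0 0 -0.05 0;140 -0.04 0 0 0;140 -0.01 0 0 0;140 0 0 0 0;140 0 0 0 0")

```text
t: 51.5
ee_pos: [0.5174, 0.1087, 0.1757]
tcp_rot: [[-0.028, 1.0, -0.001], [1.0, 0.028, 0.0], [0.0, -0.001, -1.0]]
ft_force: [-0.1, 1.0, 0.2]
gripper_width: 0.0385
```

Run:
```python
from h import *
s=get_state();im=viewer.read_camera("wrist");m=cam("wrist");cv2.imwrite("pics/f1.png",im)
print(s["t"],s["ee_pos"],s["ft_force"],s["gripper_width"])
print("cover",[(c,u.round(),back(m,u,.051).round(4)) for c,u in tip("wrist","cover")],"exp",proj(m,[(.516,.157,.051),(.516,.157,.061),(.516,.157,.085)]).round())
print("dish",[(c,u.round()) for c,u in tip("wrist","dish1")])
# knob top (dark) and disc
u=proj(m,[(.516,.157,.073)])[0].astype(int);a=im[u[1]-60:u[1]+60,u[0]-60:u[0]+60]
n,l,st,c=cv2.connectedComponentsWithStats((a.max(2)<70).astype(np.uint8));print(u,[(st[i,4],st[i,:4],(c[i]+u-60).round()) for i in range(1,n) if st[i,4]>80])
blob(proj(m,[(.516,.157,.061)])[0],.061,im=im)
for n in("side","top"):
    im=viewer.read_camera(n);m=cam(n);cv2.imwrite(f"pics/f_{n}.png",im)
    print(n,[(c,u.round(),back(m,u,.051).round(4)) for c,u in tip(n,"cover")][:4],[(c,u.round()) for c,u in tip(n,"lid_handle")+tip(n,"stay_knob")])
    print([(o,[u.round() for c,u in tip(n,o)][:1]) for o in("slide_box","marker","forceps")])
```

```text
51.5 [0.5174275  0.10866725 0.17567762] [-0.05752932  0.96011302  0.15753625] 0.038495053708648135
cover [(0.98, array([329., 166.]), array([0.5162, 0.16  , 0.051 ])), (0.95, array([348., 360.]), array([ 0.5407, -0.0255,  0.051 ])), (0.89, array([456., 420.]), array([ 0.6573, -0.095 ,  0.051 ])), (0.69, array([433., 351.]), array([ 0.6228, -0.0131,  0.051 ]))] exp [[329. 170.]
 [329. 171.]
 [329. 173.]]
dish []
[328 171] [(np.int32(496), array([49, 47, 25, 26], dtype=int32), array([329., 171.]))]
blob [263.6 317.5] [18.1 59.3] [0.4608 0.0244 0.061 ] tool [-0.0834 -0.059 ]
side [(0.87, array([376., 255.]), array([ 0.623 , -0.0933,  0.051 ])), (0.84, array([408., 284.]), array([ 0.6552, -0.1833,  0.051 ])), (0.63, array([286., 146.]), array([0.5412, 0.3422, 0.051 ])), (0.54, array([295., 194.]), array([0.5138, 0.1425, 0.051 ]))] [(0.59, array([260., 384.])), (0.57, array([354., 131.]))]
[('slide_box', [array([264., 382.])]), ('marker', []), ('forceps', [array([313., 445.])])]
top [(0.79, array([363., 163.]), array([ 0.6647, -0.1473,  0.051 ])), (0.62, array([313., 185.]), array([ 0.624 , -0.0508,  0.051 ])), (0.59, array([314., 233.]), array([ 0.5329, -0.049 ,  0.051 ])), (0.55, array([203., 244.]), array([0.5178, 0.1589, 0.051 ]))] []
[('slide_box', [array([430., 331.])]), ('marker', [array([480., 170.])]), ('forceps', [array([207., 250.])])]
```

Run:
```python
from h import *
a,b=[cv2.imread("pics/"+f) for f in("s8.png","f_side.png")]
for nm,(x,y,w,h) in {"bar":(248,52,64,34),"lid":(228,70,100,60),"stay":(322,90,34,60)}.items():
    t=a[y:y+h,x:x+w];r=cv2.matchTemplate(b[y-12:y+h+12,x-12:x+w+12],t,cv2.TM_CCOEFF_NORMED);_,v,_,l=cv2.minMaxLoc(r);print(nm,round(v,3),"shift",(l[0]-12,l[1]-12))
```

```text
bar 0.414 shift (0, 1)
lid 0.558 shift (0, 0)
stay 0.934 shift (0, 0)
```

```bash
python3 -c "
from plant import bot
print(bot.finish_job())"
```

```text
the job is handed in; nothing more can be done
None
```

I raised the lid by its bar and pushed the stay knob until it came up against its stop, at about 15 N. I then stacked the three dishes on the mark, set the white metal cover on top and handed the job in at about 52 s; no verdict was reported.

**Checks that agreed**
- **Pile:** the cover met the pile at 51 mm, the height expected for three dishes. The last wrist picture put the cover at about (0.516, 0.160), against the mark at (0.515–0.517, 0.157), so roughly 3 mm off, with its knob up. I estimated the dish positions to within about 3 mm of the mark while stacking.
- **Lid and stay:** the stay matched with zero pixel shift between just after locking and the end.
- **Bystanders:** the slide box and forceps in the side view, and the marker in the top view, were where they were at the start, within about 2 pixels.

**Checks that failed or disagreed**
- **Fingertips:** they sat about 30 mm shorter than the reported TCP, so my first grasp of the bar closed above it. I then set heights by touch.
- **Lid at the end:** the arm hid part of the lid, so its match was weak (0.4–0.56, with 0 to 1 pixel shift). My evidence that it stayed locked is the stay match and a bar position in the side view 6 s before handing in that fits about 1.33 rad.
- **Detections:** some final network detections were plainly wrong, such as "forceps" on the pile in the top view. I disregarded those.

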